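# Close up a takeaway order

### The arm

A 6-joint arm with a two-finger parallel gripper is mounted at the origin on the work surface. World frame = base frame: x ahead of the robot, y to its left, z up, the work surface at z = 0. Lengths are in m, angles in rad, forces in N, time in s.
With the tool pointing down it reaches from about 0.35 to 0.8 m from the base axis. Payload 7.3 kg.
Tool frame: the origin (TCP) lies at the very end of the fingers, on their centre line; the grasp point (between the pads) lies 19 mm behind it; z points along the fingers, y is the line along which they close (so a half turn about z gives the same grasp; the last joint's range is limited). The gripper opens to 85 mm and grips with 20 to 120 N. Pads are 22 mm wide; open, the fingers measure 114 mm over their backs; the gripper's body (76 mm by 85 mm) begins 54 mm behind the grasp point. The pads swing forward as they close: fully open they stand 13 mm farther back than shut.
Start: joints at [-1.466, 0.342, 1.524, -0, 1.275, -0.146], TCP at [0.13, -0.509, 0.231] pointing down, gripper open.
Joint ranges: [-2.53, 2.53], [-0.77, 2.02], [0.04, 2.7], [-1, 4.14], [0.28, 2.66], [-3.11, 3.11]. Speed limits (rad/s): [2.57, 2.57, 3.14, 3.14, 3.14, 3.14].

### API

Orientations are given as a unit quaternion [w, x, y, z].
In Python, from workcell import manip gives the robot as it stands. The module is installed in compiled form; this text tells all that it offers.
- The arm moves only by the tool jog_arm, never from a script. Its arguments are lists of equal length, an entry for each row: "translation": the shift along the tool's x, y, z in cm, a list of three; "turn": the turn, a rotation vector about the tool's x, y, z in units of 6 degrees (1.0 is 6 degrees), a list of three. A call has exactly 5 rows; each row shifts and turns the commanded pose from where the row before left it, along the tool's axes as they then stand; what a row does not reach is not made up. A row lasts 1/12 s, in which the tool goes at most 41.7 mm and 7.16 degrees, less where a joint would pass 70% of its speed; a pose out of reach is approached as far as the arm can. A call with a gripper value outside its range is refused whole. "claw" is the closure, from -1 (fully open) to 1 (shut), set as the call begins (left out, the last holds). The fingers move at their own pace and stop on an object; "grip_force" is the grip in N (left out, the last holds). Time passes only in rows, so rows that do not move let the fingers close, or fill a call up. It gives the time, the measured TCP pose, the force, the opening and the grip force at its end, in the units of the state.
- manip.sense(): the state, without advancing time (a new reading comes with each control period).
- manip.grab_frame(name): name is "scene" or "top"; returns a dict with "frame" (480x640x3 uint8, red, green, blue), "camera_matrix" (3x3 intrinsics, pixels), "k1" (the pictures are not rectified: a ray, as slopes to the right and down, at radius r is drawn at 1 + k1 r^2 times it, then the intrinsics apply), "pose" (4x4, takes a point from camera to world coordinates). Camera axes: x right, y up, looking along -z (the intrinsics and any distortion apply to the point x, -y, -z); pixel columns grow to the right and rows downward; lengths in m; the calibration is good to about 2 mm. A picture is of the moment at which its call begins. There is no depth.
- manip.sign_off(): hands the job in; it is judged then, once.
The state is a dict: "clock": time; "joints": joint angles; "dq": joint speeds; "joint_efforts": joint torques, N m; "ee_pos": TCP position; "tcp_rot": TCP orientation; "force": force on the tool from outside, world axes, zero at the start; "torque": the same for the moment, N m; "width": finger opening in m; "grip_force": force on a finger pad.
Only numpy, scipy, OpenCV 4.12 (cv2) and the standard library are available. Lean on these libraries where they do the work, as an engineer would, in place of code of your own. Each camera call takes 0.05 s, during which the arm holds its last target. There are 200 camera calls.

### The job

Finish this takeaway order: dip the bowl end of the wooden spoon into the open sauce pot, well below the rim, lay the spoon back on its rest, lying across both bars as it was, and after the dip shut the pot's lid and press it right down. Press the lid of every takeaway tub on the worktop fully home, and stand all the tubs upright on the floor of the cardboard carrier tray. Leave the other things on the worktop where they are.

Things in the scene. Friction and masses are not known exactly. Their poses are not given: they have to be found in the camera images.
- tub0: white rectangular takeaway tub, 100 x 64 in plan and 58 tall without its lid, 200 to 420 g, loose, upright. Origin: centre of its underside; x along its length, z up. Best gripped across its 64 mm width, by the walls below the lid. Three or four of the four tubs are present. All alike
- tub0_lid (a joint): how far (m) the clear press-on lid (94 x 58 plate, 5 thick, a little smaller than the tub) stands proud of that tub's rim: 0 = fully seated, up to 0.010 = loosest. It slides straight down, stays where it is left, and needs about 7 N of push; it cannot come off. Seated, its top is 63 above the tub's underside
- tub1: white rectangular takeaway tub, 100 x 64 in plan and 58 tall without its lid, 200 to 420 g, loose, upright. Origin: centre of its underside; x along its length, z up. Best gripped across its 64 mm width, by the walls below the lid. Three or four of the four tubs are present. All alike
- tub1_lid (a joint): how far (m) the clear press-on lid (94 x 58 plate, 5 thick, a little smaller than the tub) stands proud of that tub's rim: 0 = fully seated, up to 0.010 = loosest. It slides straight down, stays where it is left, and needs about 7 N of push; it cannot come off. Seated, its top is 63 above the tub's underside
- tub2: white rectangular takeaway tub, 100 x 64 in plan and 58 tall without its lid, 200 to 420 g, loose, upright. Origin: centre of its underside; x along its length, z up. Best gripped across its 64 mm width, by the walls below the lid. Three or four of the four tubs are present. All alike
- tub2_lid (a joint): how far (m) the clear press-on lid (94 x 58 plate, 5 thick, a little smaller than the tub) stands proud of that tub's rim: 0 = fully seated, up to 0.010 = loosest. It slides straight down, stays where it is left, and needs about 7 N of push; it cannot come off. Seated, its top is 63 above the tub's underside
- tub3: white rectangular takeaway tub, 100 x 64 in plan and 58 tall without its lid, 200 to 420 g, loose, upright. Origin: centre of its underside; x along its length, z up. Best gripped across its 64 mm width, by the walls below the lid. Three or four of the four tubs are present. All alike
- tub3_lid (a joint): how far (m) the clear press-on lid (94 x 58 plate, 5 thick, a little smaller than the tub) stands proud of that tub's rim: 0 = fully seated, up to 0.010 = loosest. It slides straight down, stays where it is left, and needs about 7 N of push; it cannot come off. Seated, its top is 63 above the tub's underside
- pot: round open steel sauce pot, fixed to the worktop, 116 across outside, 108 inside, rim 72 high, inner floor 5 high. Origin: centre of its underside; z up; its lid's hinge line lies 64 from the axis on its +y side, 76 high, and runs along its x
- pot_mouth (a point): centre of the pot's mouth, at rim height
- potlid (a joint): angle (rad) of the pot's round flat steel lid (120 across, 6 thick, with a 30 wide black tab at its free edge): 0 = shut flat on the rim, about 1.6 = upright, up to 2.2 = leaning back away from the pot. The stiff hinge holds it where it is left; it takes about 3 N at the tab to move it
- potlid_tab (a point): top (outer) face of the lid's black tab, 130 from the hinge line; on the pot's -y side when shut
- rest: white ceramic spoon rest, fixed: base 100 x 56 x 6, with two cross bars 72 apart (centre to centre, along its x) whose tops are 30 high, each with small end lips (8 tall, 38 between them). Origin: centre of its underside; x along the spoon it carries, towards the bowl end; the gap between the bars leaves room for fingers
- spoon: wooden spoon, 190 long, 50 g, starts lying across both bars of the rest. Straight handle 14 wide, 12 tall; round flat bowl end 40 across, 10 thick. Origin: underside of the handle at the balance point, 94 from the bowl's end and 96 from the handle's end; x towards the bowl end, z up when lying
- spoon_tip (a point): far end of the spoon's bowl, 94 from the spoon's origin along x and 6 above its underside
- tray: low cardboard carrier tray, fixed: 260 x 240 outside, wall 5 thick and 18 high, floor 5 thick. Origin: centre of its underside; its 260 side along x, 240 along y. Four tubs fit two by two, their length along the tray's x
- shaker: glass salt shaker, 44 across, 95 tall; loose bystander, to be left where it is. Origin: centre of its underside
- mug: white mug, 76 across, 85 tall; loose bystander, to be left where it is. Origin: centre of its underside
- soupcup: brown round soup cup with lid, 96 across, 75 tall; loose bystander, to be left where it is. Origin: centre of its underside
- oil: green glass oil bottle, 60 across, 200 tall; loose bystander, to be left where it is. Origin: centre of its underside
- chutney: closed amber glass jar, 64 across, 70 tall; loose bystander, to be left where it is. Origin: centre of its underside
There are look-alikes about, which are no part of the job. Several things have the shape of the spoon; the one meant has the colours described above.

How it is judged:
By the outcome, as a careful person would: the job done as asked, in the order asked, and still so for the second after the job is handed in, with the robot touching nothing.
Of tub0, tub1, tub2, tub3 only 3 to 4 are there at a start; the rules pass over those that are not, and their reading is None.
At some moment in a run one of tub0, tub1, tub2, tub3 may be knocked a few centimetres aside while the robot is not near it.
It also fails if it takes over 210 s, if anything falls off the work surface, if the arm or the gripper's body presses on something with over 40 N, if the wrist force passes 120 N, or if a joint passes its speed limit or range.

## Working session

There is one attempt and no reset: what is moved stays moved. The work goes in short steps, Python scripts to look and compute and a tool call to move; the robot and the scene stay as the last step left them, time stands still between calls to the robot, and variables do not carry over. Pictures are saved under pics/ and viewed, at most 14 in all, crops included, and the job is handed in when it is done.

Besides the shell and the picture viewer there is one more tool, called after "Call:" as name(argument=value, ...) on one line, values as JSON. jog_arm: Moves the arm, as the interface text tells. Its arguments: {"type":"object","properties":{"translation":{"type":"array","items":{"type":"array","items":{"type":"number"}}},"turn":{"type":"array","items":{"type":"array","items":{"type":"number"}}},"claw":{"type":"number"},"grip_force":{"type":"number"}},"required":["translation","turn"]}

```bash
mkdir -p pics
cat > h.py <<'E'
import numpy as np, cv2, pickle
from workcell import manip
from scipy.spatial.transform import Rotation as R
def grab(n,tag):
    f=manip.grab_frame(n); pickle.dump(f,open(f'pics/{tag}.pkl','wb')); cv2.imwrite(f'pics/{tag}.png',f['frame'][:,:,::-1]); return f
def load(tag): return pickle.load(open(f'pics/{tag}.pkl','rb'))
def ray(f,u,v):
    K=f['camera_matrix']; a=np.array([(u-K[0,2])/K[0,0],(v-K[1,2])/K[1,1]]); s=a.copy()
    for _ in range(30): s=a/(1+f['k1']*(s@s))
    P=np.array(f['pose']); return P[:3,3],P[:3,:3]@np.array([s[0],-s[1],-1])
def atz(f,u,v,z):
    o,d=ray(f,u,v); return o+d*(z-o[2])/d[2]
def proj(f,p):
    P=np.array(f['pose']);c=P[:3,:3].T@(np.array(p)-P[:3,3]); s=np.array([c[0],-c[1]])/-c[2]; s=s*(1+f['k1']*(s@s)); K=f['camera_matrix']
    return np.array([K[0,0]*s[0]+K[0,2],K[1,1]*s[1]+K[1,2]])
def tri(f1,p1,f2,p2):
    A=[];b=[]
    for f,p in((f1,p1),(f2,p2)):
        o,d=ray(f,*p); d=d/np.linalg.norm(d); M=np.eye(3)-np.outer(d,d); A.append(M); b.append(M@o)
    A=np.vstack(A);b=np.hstack(b); return np.linalg.lstsq(A,b,rcond=None)[0]
def st():
    s=manip.sense(); return s
E
python3 - <<'E'
from h import *
np.set_printoptions(precision=4,suppress=True)
for n in('scene','top'):
    f=grab(n,n+'0'); print(n,f['camera_matrix'],f['k1'],f['pose'])
s=st(); print(s)
E
```

```text
scene [[476.8596   0.     324.5521]
 [  0.     476.8596 235.1226]
 [  0.       0.       1.    ]] -0.1242082163097459 [[-0.8806 -0.3986  0.2561  0.8615]
 [ 0.4736 -0.7274  0.4966  0.5644]
 [-0.0117  0.5586  0.8293  1.0502]
 [ 0.      0.      0.      1.    ]]
top [[457.9705   0.     321.8518]
 [  0.     457.9705 243.5509]
 [  0.       0.       1.    ]] -0.10511588360149246 [[-0.014   0.9995 -0.0269  0.4909]
 [-0.9997 -0.0135  0.0217 -0.0029]
 [ 0.0213  0.0271  0.9994  1.1724]
 [ 0.      0.      0.      1.    ]]
{'clock': 0.1, 'joints': array([-1.466 ,  0.3427,  1.5249, -0.    ,  1.2754, -0.146 ]), 'dq': array([-0.0001, -0.0009, -0.0026, -0.0007, -0.0006, -0.0001]), 'joint_efforts': array([  0.0025, -43.4446, -24.649 ,  -0.0001,   0.0047,  -0.    ]), 'ee_pos': array([ 0.1303, -0.5082,  0.2307]), 'tcp_rot': array([-0.0007,  0.9921,  0.1251,  0.    ]), 'force': array([-0.5872, -0.0919,  0.5688]), 'torque': array([-0.0459,  0.0022, -0.0729]), 'grip_force': 0.0, 'width': 0.08522788019142989}
```

View pics/scene0.png

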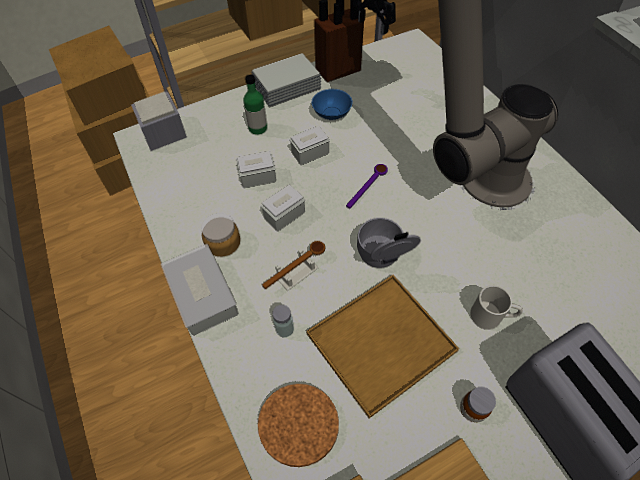

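View pics/top0.png

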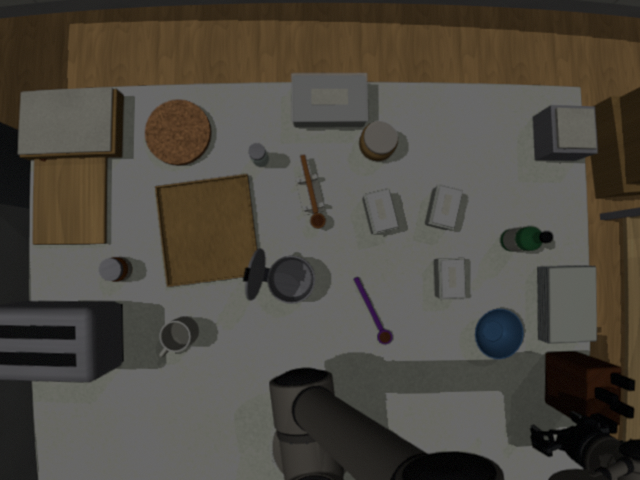

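The top view shows three tubs, at about (382,212), (446,208) and (452,278). The spoon is on its rest at (312,190), the pot at (291,278) with its lid leaning left, and the tray at (208,230). Next I enlarge crops of these.

```bash
cat >> h.py <<'E'
def crop(tag,u0,v0,w,h,k,out,g=1.0):
    f=load(tag); im=f['frame'][v0:v0+h,u0:u0+w,::-1]
    im=np.clip(im.astype(float)*g,0,255).astype(np.uint8); im=cv2.resize(im,None,fx=k,fy=k,interpolation=cv2.INTER_CUBIC)
    for i in range(0,w,10):
        cv2.line(im,(i*k,0),(i*k,8 if i%50 else 16),(0,0,255),1)
        if i%20==0: cv2.putText(im,str(u0+i),(i*k,26),0,.35,(0,0,255),1)
    for i in range(0,h,10):
        cv2.line(im,(0,i*k),(8,i*k),(0,0,255),1)
        if i%20==0: cv2.putText(im,str(v0+i),(10,i*k+4),0,.35,(0,0,255),1)
    cv2.imwrite(f'pics/{out}.png',im)
E
python3 - <<'E'
from h import *
crop('top0',350,170,130,140,4,'c_toptubs',2)
crop('top0',150,140,180,160,4,'c_topleft',2)
crop('scene0',225,115,120,125,4,'c_sctubs',1)
crop('scene0',250,205,190,120,4,'c_scspoon',1)
E
```

```text
(no output)
```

View pics/c_toptubs.png

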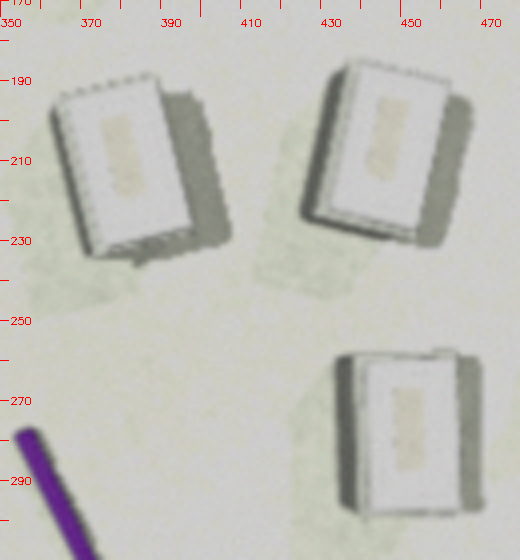

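View pics/c_topleft.png

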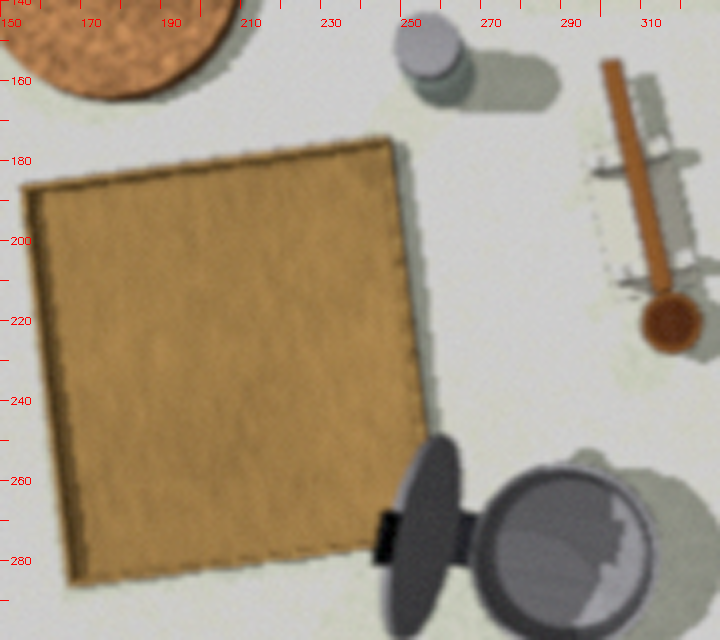

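View pics/c_sctubs.png

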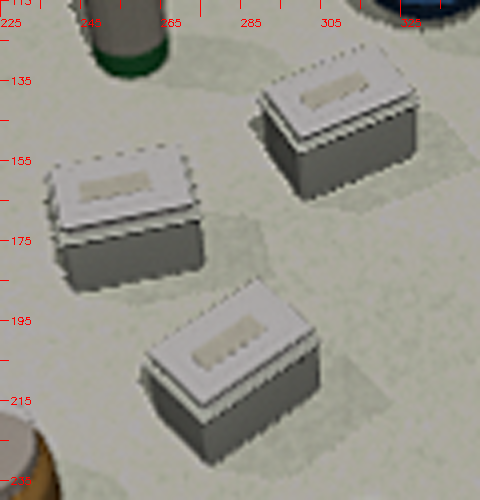

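View pics/c_scspoon.png

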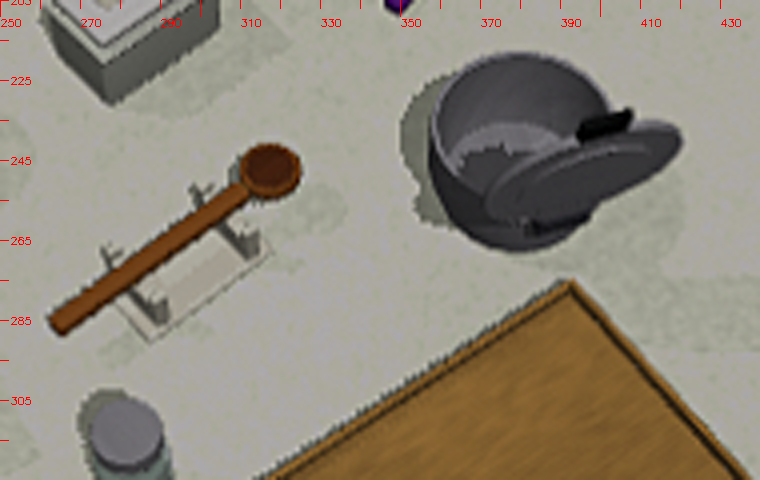

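```bash
cat > m1.py <<'E'
from h import *
np.set_printoptions(precision=4,suppress=True)
T=load('top0');S=load('scene0')
pts={'A':((380.5,209.2),(282.5,200.5)),'B':((446.75,204.5),(253.75,161.5)),'C':((452.2,276.7),(308.75,137.5)),
'pot':((290.5,278.3),(380,235)),'tab':((246,274.5),(401.2,236.2)),'hend':((302.75,155.5),(265,286)),'bowl':((318,220.75),(317.5,247.75)),
't1':((155.5,186.5),(370,415)),'t2':((247.5,174.5),(307,331)),'t4':((167.5,286),(457,348)),'barF1':((318.7,205.5),(311,266)),'barF0':((305,211),(299,253)),'barN1':((314.5,176.5),(290,285)),'barN0':((298.5,183),(277,268))}
P={}
for k,(a,b) in pts.items():
    p=tri(T,a,S,b); P[k]=p; print(k,p,'res',proj(T,p)-a,proj(S,p)-b)
cor={'A':[(363.7,195),(388.7,188.7),(398.7,228.7),(373.7,232.5)]}
for z in(.063,.07): print(z,[atz(T,u,v,z)[:2] for u,v in [(363.7,195),(388.7,188.7),(398.7,228.7),(373.7,232.5)]])
print('B',[atz(T,u,v,.066)[:2] for u,v in [(438.5,185.5),(462.5,190.5),(454.5,229.5),(430,224)]])
print('C',[atz(T,u,v,.066)[:2] for u,v in [(440.5,259),(465,258.5),(465,297.5),(441.5,298.5)]])
print('tray',[atz(T,u,v,.018)[:2] for u,v in [(155.5,186.5),(247.5,174.5),(258.5,276),(167.5,286)]])
print('spoon',[atz(T,u,v,.04)[:2] for u,v in pts_ ] if 0 else '')
for k in('hend','bowl'): print(k,atz(T,*pts[k][0],.042),atz(S,*pts[k][1],.042))
print(atz(T,*pts['pot'][0],.072),atz(S,*pts['pot'][1],.072))
E
python3 m1.py
```

```text
A [ 0.6028 -0.1708  0.07  ] res [ 0.2    -0.3335] [0.3569 0.0477]
B [ 0.6135 -0.3353  0.0692] res [ 0.3122 -0.5116] [0.5155 0.0915]
C [ 0.4362 -0.3449  0.0688] res [ 0.238  -0.3806] [0.3754 0.0446]
pot [0.4399 0.0483 0.0777] res [ 0.4061 -0.6299] [0.727  0.0235]
tab [0.4545 0.1372 0.1993] res [ 0.3047 -0.4521] [0.5379 0.0081]
hend [0.7433 0.0171 0.0337] res [ 0.037  -0.0649] [0.077  0.0098]
bowl [ 0.5797 -0.0196  0.0313] res [ 0.2659 -0.4365] [0.5018 0.0454]
t1 [0.6744 0.3955 0.0141] res [ 0.1241 -0.1813] [0.2649 0.0181]
t2 [0.7024 0.159  0.0083] res [ 0.2273 -0.3791] [0.4827 0.0439]
t4 [0.4212 0.3644 0.0132] res [ 0.5086 -0.6766] [0.9374 0.0084]
barF1 [ 0.6146 -0.0165 -0.0243] res [-2.0659  3.1962] [-3.7884 -0.4893]
barF0 [0.6188 0.0026 0.0661] res [ 4.0873 -7.7418] [8.7339 0.3744]
barN1 [ 0.6892 -0.0035 -0.0386] res [-3.1823  4.8984] [-5.9204 -0.9413]
barN0 [0.6856 0.0181 0.0717] res [ 3.8221 -7.4369] [8.5228 0.5198]
0.063 [array([ 0.6379, -0.1308]), array([ 0.6529, -0.1926]), array([ 0.5545, -0.2152]), array([ 0.546 , -0.1537])]
0.07 [array([ 0.637, -0.13 ]), array([ 0.6519, -0.1914]), array([ 0.5541, -0.2139]), array([ 0.5456, -0.1527])]
B [array([ 0.6597, -0.316 ]), array([ 0.647 , -0.3762]), array([ 0.5508, -0.3534]), array([ 0.565 , -0.2923])]
C [array([ 0.4789, -0.3167]), array([ 0.4792, -0.3783]), array([ 0.3834, -0.3766]), array([ 0.3824, -0.3176])]
tray [array([0.6733, 0.3945]), array([0.6997, 0.1582]), array([0.4424, 0.1326]), array([0.4197, 0.3642])]
spoon 
hend [0.7413 0.017  0.042 ] [0.7444 0.0215 0.042 ]
bowl [ 0.5778 -0.0187  0.042 ] [ 0.5838 -0.0142  0.042 ]
[0.4381 0.0495 0.072 ] [0.439  0.0443 0.072 ]
```

Tubs A, B and C are at about (0.600,-0.172), (0.608,-0.335) and (0.433,-0.346), with yaws of 13.5°, -13.5° and 0°. Their lids stand about 6 mm proud. The pot is at (0.439,0.048), with its lid leaning back at about 1.77 rad. I'll write a planner helper, then start pressing lids.

```bash
cat >> h.py <<'E'
np.set_printoptions(precision=3,suppress=True)
def rot(yaw,pitch=0): # yaw of tool x (deg), tool down; pitch about tool y (deg)
    return R.from_euler('z',yaw,degrees=True)*R.from_euler('x',180,degrees=True)*R.from_euler('y',pitch,degrees=True)
def cur():
    s=manip.sense(); q=s['tcp_rot']; return np.array(s['ee_pos']),R.from_quat([q[1],q[2],q[3],q[0]]),s
def plan(*wps):
    """each wp (pos, Rotation or None): shift (cm, tool axes before turning), then turn (units)"""
    p,r,s=cur(); print('at',p,'t',round(s['clock'],2),'yaw',r.as_matrix()[:,0],'F',s['force'],'w',s['width'])
    for q,r2 in wps:
        d=r.inv().apply(np.array(q)-p)*100; r2=r2 or r; t=np.degrees((r.inv()*r2).as_rotvec())/6
        print('shift',d,'n',round(np.linalg.norm(d)/4.0,1),'turn',t,'n',round(np.abs(t).max()/1.1,1)); p,r=np.array(q),r2
E
python3 - <<'E'
from h import *
plan(((.433,-.346,.12),None),((.433,-.346,.08),None),((.433,-.346,.12),rot(0)),((.608,-.335,.12),None),((.6,-.172,.12),None))
T=load('top0')
for u,v,z in((308.75,180.75,.03),(315,208.2,.03),(512,238,0),(545,237,.2)): print(atz(T,u,v,z))
E
```

```text
at [ 0.13  -0.508  0.231] t 0.1 yaw [0.969 0.248 0.   ] F [-0.587 -0.092  0.569] w 0.08522788019142989
shift [33.35  -8.183 11.085] n 9.0 turn [0. 0. 0.] n 0.0
shift [-0.001  0.006  4.   ] n 1.0 turn [0. 0. 0.] n 0.0
shift [ 0.001 -0.006 -4.   ] n 1.0 turn [-0.014 -0.     2.395] n 2.2
shift [17.5 -1.1 -0. ] n 4.4 turn [0. 0. 0.] n 0.0
shift [ -0.8 -16.3  -0. ] n 4.1 turn [0. 0. 0.] n 0.0
[0.68  0.003 0.03 ]
[ 0.61  -0.012  0.03 ]
[ 0.53 -0.53  0.  ]
[ 0.525 -0.517  0.2  ]
```

Call:
jog_arm(translation=[[3.7, -0.92, 0], [3.7, -0.92, 0], [3.7, -0.92, 0], [3.7, -0.92, 0], [3.7, -0.92, 0]], turn=[[0, 0, 0], [0, 0, 0], [0, 0, 0], [0, 0, 0], [0, 0, 0]], claw=1)

```text
clock: 0.52
ee_pos: [0.2993, -0.4169, 0.231]
tcp_rot: [-0.0, 0.992, 0.125, -0.0]
force: [0.5, -0.4, 0.3]
width: 0.0254
grip_force: 0.0
```

Call:
jog_arm(translation=[[3.7, -0.92, 0], [3.7, -0.92, 0], [3.7, -0.92, 1], [3.7, -0.92, 3], [0, 0, 4]], turn=[[0, 0, 0], [0, 0, 0], [0, 0, 0], [0, 0, 0], [0, 0, 0]])

```text
clock: 0.93
ee_pos: [0.4337, -0.3467, 0.1576]
tcp_rot: [0.003, 0.992, 0.127, 0.003]
force: [-0.9, -0.7, -0.9]
width: 0.0002
grip_force: 0.0
```

Run:
```python
from h import *
plan(((.433,-.346,.12),None),((.433,-.346,.075),None)); print(manip.sense()['joints'])
```

```text
at [ 0.434 -0.347  0.158] t 0.93 yaw [0.968 0.253 0.006] F [-0.914 -0.664 -0.918] w 0.0001880369213992294
shift [-0.067 -0.113  3.758] n 0.9 turn [0. 0. 0.] n 0.0
shift [-0.027 -0.03   4.5  ] n 1.1 turn [0. 0. 0.] n 0.0
[-0.814  0.46   1.556  0.002  1.117  0.501]
```

Call:
jog_arm(translation=[[0, 0, 3.5], [0, 0, 3], [0, 0, 0.8], [0, 0, 0.4], [0, 0, 0.3]], turn=[[0, 0, 0], [0, 0, 0], [0, 0, 0], [0, 0, 0], [0, 0, 0]])

```text
clock: 1.35
ee_pos: [0.4279, -0.3489, 0.0761]
tcp_rot: [0.0, 0.992, 0.125, 0.0]
force: [0.3, -0.2, 1.6]
width: -0.0004
grip_force: 0.0
```

Call:
jog_arm(translation=[[0, 0, 0.2], [0, 0, 0.2], [0, 0, 0.2], [0, 0, 0.2], [0, 0, 0.1]], turn=[[0, 0, 0], [0, 0, 0], [0, 0, 0], [0, 0, 0], [0, 0, 0]])

```text
clock: 1.77
ee_pos: [0.428, -0.3488, 0.0675]
tcp_rot: [0.001, 0.992, 0.125, 0.001]
force: [-1.3, 1.2, 6.2]
width: -0.0003
grip_force: 3.6
```

Call:
jog_arm(translation=[[0, 0, 0.2], [0, 0, 0.2], [0, 0, 0.1], [0, 0, 0], [0, 0, 0]], turn=[[0, 0, 0], [0, 0, 0], [0, 0, 0], [0, 0, 0], [0, 0, 0]])

```text
clock: 2.18
ee_pos: [0.428, -0.3489, 0.0627]
tcp_rot: [0.001, 0.992, 0.125, 0.001]
force: [-1.1, 0.8, 5.6]
width: -0.0
grip_force: 2.8
```

Call:
jog_arm(translation=[[0, 0, 0.2], [0, 0, 0.2], [0, 0, 0.1], [0, 0, 0], [0, 0, 0]], turn=[[0, 0, 0], [0, 0, 0], [0, 0, 0], [0, 0, 0], [0, 0, 0]])

```text
clock: 2.6
ee_pos: [0.4281, -0.349, 0.0602]
tcp_rot: [0.002, 0.992, 0.125, 0.001]
force: [-6.8, 4.7, 26.4]
width: -0.0001
grip_force: 13.0
```

Call:
jog_arm(translation=[[0, 0, -2], [0, 0, -3.5], [3.56, 0.62, 0], [3.56, 0.62, 0], [3.56, 0.62, 0]], turn=[[0, 0, 0], [0, 0, 0], [0, 0, 0], [0, 0, 0], [0, 0, 0]])

```text
clock: 3.02
ee_pos: [0.5371, -0.3402, 0.1132]
tcp_rot: [0.001, 0.992, 0.124, 0.001]
force: [-0.0, -0.2, 0.1]
width: 0.0002
grip_force: 0.0
```

Call:
jog_arm(translation=[[3.56, 0.62, 0], [3.56, 0.62, 0], [0, 0, 2], [0, 0, 1], [0, 0, 0.4]], turn=[[0, 0, 0], [0, 0, 0], [0, 0, 0], [0, 0, 0], [0, 0, 0]])

```text
clock: 3.43
ee_pos: [0.6061, -0.333, 0.0746]
tcp_rot: [-0.002, 0.992, 0.125, -0.002]
force: [-0.4, 0.3, -0.0]
width: -0.0001
grip_force: 0.0
```

Call:
jog_arm(translation=[[0, 0, 0.3], [0, 0, 0.3], [0, 0, 0.3], [0, 0, 0.2], [0, 0, 0.2]], turn=[[0, 0, 0], [0, 0, 0], [0, 0, 0], [0, 0, 0], [0, 0, 0]])

```text
clock: 3.85
ee_pos: [0.607, -0.3348, 0.0665]
tcp_rot: [0.0, 0.992, 0.125, 0.0]
force: [-3.8, 2.0, 7.5]
width: 0.0004
grip_force: 3.7
```

Call:
jog_arm(translation=[[0, 0, 0.2], [0, 0, 0.2], [0, 0, 0.2], [0, 0, 0.1], [0, 0, 0]], turn=[[0, 0, 0], [0, 0, 0], [0, 0, 0], [0, 0, 0], [0, 0, 0]])

```text
clock: 4.27
ee_pos: [0.607, -0.3348, 0.0615]
tcp_rot: [0.001, 0.992, 0.125, 0.0]
force: [-7.2, 3.7, 16.3]
width: -0.0
grip_force: 8.3
```

Call:
jog_arm(translation=[[0, 0, 0.2], [0, 0, 0.2], [0, 0, 0], [0, 0, 0], [0, 0, -3]], turn=[[0, 0, 0], [0, 0, 0], [0, 0, 0], [0, 0, 0], [0, 0, 0]])

```text
clock: 4.68
ee_pos: [0.6052, -0.3333, 0.0819]
tcp_rot: [-0.002, 0.992, 0.125, -0.002]
force: [-0.5, 0.0, -1.7]
width: 0.0002
grip_force: 0.0
```

Call:
jog_arm(translation=[[0, 0, -3.2], [0.84, -4, 0], [0.84, -4, 0], [0.84, -4, 0], [0.84, -4, 0]], turn=[[0, 0, 0], [0, 0, 0], [0, 0, 0], [0, 0, 0], [0, 0, 0]])

```text
clock: 5.1
ee_pos: [0.6, -0.17, 0.1167]
tcp_rot: [0.0, 0.992, 0.124, 0.001]
force: [1.2, 0.0, -0.1]
width: 0.0002
grip_force: 0.0
```

Call:
jog_arm(translation=[[0, 0, 2.5], [0, 0, 1], [0, 0, 0.5], [0, 0, 0.3], [0, 0, 0.3]], turn=[[0, 0, 0], [0, 0, 0], [0, 0, 0], [0, 0, 0], [0, 0, 0]])

```text
clock: 5.52
ee_pos: [0.6003, -0.1722, 0.07]
tcp_rot: [-0.0, 0.992, 0.124, -0.0]
force: [-4.0, 1.5, 7.6]
width: 0.0
grip_force: 3.7
```

Call:
jog_arm(translation=[[0, 0, 0.3], [0, 0, 0.3], [0, 0, 0.3], [0, 0, 0.2], [0, 0, 0.2]], turn=[[0, 0, 0], [0, 0, 0], [0, 0, 0], [0, 0, 0], [0, 0, 0]])

```text
clock: 5.93
ee_pos: [0.6004, -0.1722, 0.0603]
tcp_rot: [0.0, 0.992, 0.124, 0.0]
force: [-13.5, 5.0, 33.2]
width: -0.0002
grip_force: 16.1
```

Call:
jog_arm(translation=[[0, 0, -3], [0, 0, -3], [2, -3.7, -1], [2, -3.7, 0], [2, -3.7, 0]], turn=[[0, 0, 0], [0, 0, 0], [0, 0, 0], [0, 0, 0], [0, 0, 0]], claw=0)

```text
clock: 6.35
ee_pos: [0.632, -0.0519, 0.1284]
tcp_rot: [0.001, 0.992, 0.123, 0.002]
force: [-0.1, 0.1, 0.6]
width: 0.0426
grip_force: 0.0
```

Call:
jog_arm(translation=[[2.7, -4, 0], [0, 0, 0], [0, 0, 0], [0, 0, 0], [0, 0, 0]], turn=[[0, 0, 0], [0, 0, 0.28], [0, 0, 0], [0, 0, 0], [0, 0, 0]])

```text
clock: 6.77
ee_pos: [0.6446, -0.0134, 0.1263]
tcp_rot: [0.0, 0.994, 0.11, 0.0]
force: [0.5, -0.2, 0.2]
width: 0.0427
grip_force: 0.0
```

Run:
```python
from h import *
plan(((.647,-.0035,.06),rot(12.7)),((.647,-.0035,.017),None)); print(manip.sense()['joints'])
grab('scene','sc1');grab('top','tp1')
crop('sc1',240,190,180,140,4,'c_sc1',1)
```

```text
at [ 0.645 -0.013  0.126] t 6.77 yaw [0.976 0.218 0.   ] F [ 0.494 -0.24   0.185] w 0.04270116415824347
shift [ 0.445 -0.917  6.633] n 1.7 turn [ 0.006 -0.001 -0.017] n 0.0
shift [ 0.  -0.   4.3] n 1.1 turn [0. 0. 0.] n 0.0
[-0.139  0.649  1.308 -0.001  1.184  1.212]
```

View pics/c_sc1.png

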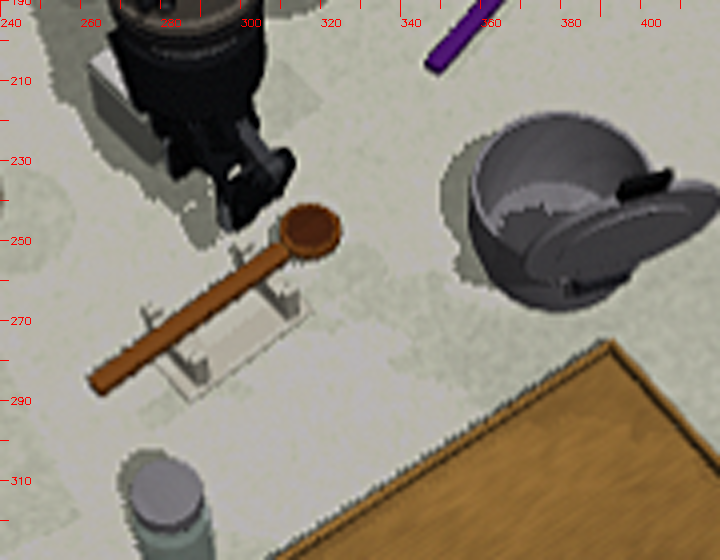

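The gripper hangs above the rest at crop (250,180) and the spoon hasn't moved. I'll descend and grip it.

Call:
jog_arm(translation=[[0.44, -0.92, 2], [0, 0, 3.5], [0, 0, 2], [0, 0, 1.5], [0, 0, 1]], turn=[[0, 0, 0], [0, 0, 0], [0, 0, 0], [0, 0, 0], [0, 0, 0]])

```text
clock: 7.28
ee_pos: [0.6458, -0.0027, 0.0241]
tcp_rot: [-0.0, 0.994, 0.11, -0.001]
force: [0.2, 0.2, 0.1]
width: 0.0429
grip_force: 0.0
```

Call:
jog_arm(translation=[[0, 0, 0.8], [0, 0, 0], [0, 0, 0], [0, 0, 0], [0, 0, 0]], turn=[[0, 0, 0], [0, 0, 0], [0, 0, 0], [0, 0, 0], [0, 0, 0]])

```text
clock: 7.7
ee_pos: [0.6477, -0.0016, 0.0194]
tcp_rot: [0.0, 0.994, 0.11, 0.001]
force: [0.3, -0.9, 0.4]
width: 0.043
grip_force: 0.0
```

Call:
jog_arm(translation=[[0, 0, 0], [0, 0, 0], [0, 0, 0], [0, 0, 0], [0, 0, 0]], turn=[[0, 0, 0], [0, 0, 0], [0, 0, 0], [0, 0, 0], [0, 0, 0]], claw=1, grip_force=40)

```text
clock: 8.12
ee_pos: [0.6473, -0.0015, 0.0189]
tcp_rot: [0.0, 0.994, 0.111, 0.001]
force: [-1.1, 0.1, 5.9]
width: 0.0132
grip_force: 39.7
```

Call:
jog_arm(translation=[[0, 0, -2], [0, 0, -3], [0, 0, -3.5], [0, 0, -3.5], [0, 0, 0]], turn=[[0, 0, 0], [0, 0, 0], [0, 0, 0], [0, 0, 0], [0, 0, 0]])

```text
clock: 8.53
ee_pos: [0.6505, -0.0018, 0.1459]
tcp_rot: [0.001, 0.994, 0.111, 0.006]
force: [0.8, 0.3, 0.6]
width: 0.0131
grip_force: 39.0
```

```bash
cat > kin.py <<'E'
from h import *
from scipy.optimize import least_squares
D=[((-1.466,.3427,1.5249,0,1.2754,-.146),(.1303,-.5082,.2307)),((-.814,.46,1.556,.002,1.117,.501),(.434,-.347,.158)),((-.139,.649,1.308,-.001,1.184,1.212),(.6446,-.0134,.1263))]
p,r,s=cur(); D.append((tuple(s['joints']),tuple(p)))
for q,x in D:
    print(np.arctan2(x[1],x[0])-q[0], q[1]+q[2]+q[4])
def f(v,q):
    a,h,l1,l2,d=v; A=q[1];B=q[1]+q[2];C=B+q[4]
    return np.array([a+l1*np.sin(A)+l2*np.sin(B)+d*np.sin(C),h+l1*np.cos(A)+l2*np.cos(B)+d*np.cos(C)])
def res(v): return np.hstack([f(v,q)-np.array([np.hypot(*x[:2]),x[2]]) for q,x in D])
o=least_squares(res,[0,.35,.45,.4,.25]); print(o.x,res(o.x))
E
python3 kin.py; python3 -c "
from h import *
p,r,s=cur();print(p,s['joints'],s['width'],s['force'])"
```

```text
0.14619215718561307 3.143
0.13954011454251503 3.133
0.11821490807496154 3.141
0.11768239834553304 3.1288943192969483
[-0.004  0.058  0.5    0.376  0.188] [-0.002  0.     0.003 -0.002  0.001  0.001 -0.002  0.001]
[ 0.651 -0.002  0.146] [-0.12   0.634  1.279 -0.     1.216  1.229] 0.013061111108795091 [0.819 0.301 0.613]
```

Call:
jog_arm(translation=[[-3.4, -2.36, -1.5], [-3.4, -2.36, -1.5], [-3.4, -2.36, -1.5], [-3.4, -2.36, -1], [0, 0, 0]], turn=[[0, 0, 0], [0, 0, 0], [0, 0, 0], [0, 0, 0], [0, 0, 0]])

```text
clock: 8.95
ee_pos: [0.4943, 0.0604, 0.1916]
tcp_rot: [-0.001, 0.994, 0.112, -0.002]
force: [0.3, 1.4, -0.7]
width: 0.0128
grip_force: 39.1
```

Call:
jog_arm(translation=[[0, 0, 0], [0, 0, 0], [0, 0, 0], [0, 0, 0], [0, 0, 0]], turn=[[0, 1, 0], [0, 1, 0], [0, 1, 0], [0, 1, 0], [0, 1, 0]])

```text
clock: 9.37
ee_pos: [0.5003, 0.0573, 0.1911]
tcp_rot: [-0.027, 0.959, 0.106, 0.26]
force: [0.0, 2.2, 0.4]
width: 0.0133
grip_force: 39.1
```

Call:
jog_arm(translation=[[0, 0, 0], [0, 0, 0], [0, 0, 0], [0, 0, 0], [0, 0, 0]], turn=[[0, 1, 0], [0, 1, 0], [0, 1, 0], [0, 1.17, 0], [0, 0, 0]])

```text
clock: 9.78
ee_pos: [0.4998, 0.0727, 0.1891]
tcp_rot: [-0.061, 0.932, 0.113, 0.34]
force: [1.0, -0.0, -0.1]
width: 0.0132
grip_force: 39.1
```

```bash
cat >> h.py <<'E'
def tip():
    p,r,s=cur(); M=r.as_matrix(); print('zt',M[:,2],'xt',M[:,0],'tip',p-.019*M[:,2]-.0885*M[:,0],'q',s['joints'])
E
python3 - <<'E'
from h import *
tip(); plan(((.4965,.0603,.17),rot(12.7,55)),((.4965,.0603,.0946),None),((.4965,.0603,.2),None),((.4965,.0603,.2),rot(12.7)),((.6475,-.0015,.146),None),((.6473,-.0015,.019),None))
grab('scene','sc2'); crop('sc2',250,120,190,150,4,'c_sc2')
E
```

```text
zt [ 0.619  0.191 -0.762] xt [0.744 0.17  0.647] tip [0.422 0.054 0.146] q [-0.21   0.112  2.23   1.121  0.358  0.13 ]
at [0.5   0.073 0.189] t 9.78 yaw [0.744 0.17  0.647] F [ 0.983 -0.014 -0.142] w 0.013235888632514792
shift [-1.687  1.184  1.015] n 0.6 turn [-0.476  2.453 -0.041] n 2.2
shift [-6.176 -0.     4.325] n 1.9 turn [0. 0. 0.] n 0.0
shift [ 8.634  0.    -6.045] n 2.6 turn [0. 0. 0.] n 0.0
shift [0. 0. 0.] n 0.0 turn [ 0.    -9.167 -0.   ] n 8.3
shift [13.372  9.348  5.4  ] n 4.3 turn [0. 0. 0.] n 0.0
shift [-0.02  -0.004 12.7  ] n 3.2 turn [0. 0. 0.] n 0.0
```

View pics/c_sc2.png

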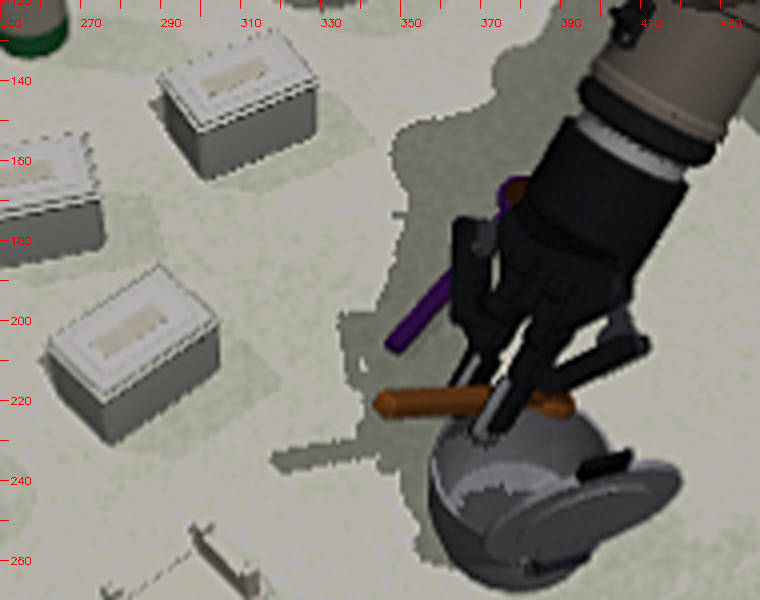

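The spoon is held with its bowl down over the pot rim at crop (555,405). Tilting outward stops at the joint 5 limit, so I'll spin the tool by about 147° and dip with the bowl pointing away from the robot.

Call:
jog_arm(translation=[[2, 0, -2.3], [2, 0, -2.3], [1.5, 0, -1.7], [0, 0, 0], [0, 0, 0]], turn=[[0, 0, 0], [0, 0, 0], [0, 0, 0], [0, -1, 0], [0, -1, 0]])

```text
clock: 10.25
ee_pos: [0.5026, 0.0697, 0.268]
tcp_rot: [-0.049, 0.96, 0.118, 0.25]
force: [0.6, 0.9, -1.4]
width: 0.0132
grip_force: 39.1
```

Call:
jog_arm(translation=[[0, 0, 0], [0, 0, 0], [0, 0, 0], [0, 0, 0], [0, 0, 0]], turn=[[0, -1, 0], [0, -1, 0], [0, -1, 0], [0, -1, 0], [0, 0, 0]])

```text
clock: 10.67
ee_pos: [0.506, 0.0706, 0.2668]
tcp_rot: [-0.022, 0.991, 0.127, 0.045]
force: [-0.6, -0.7, -1.0]
width: 0.0134
grip_force: 39.1
```

Run:
```python
from h import *
tip(); plan(((.4965,.03,.28),rot(12.7)),((.385,.0675,.28),rot(160)))
```

```text
zt [ 0.084  0.056 -0.995] xt [0.964 0.25  0.095] tip [0.419 0.047 0.277] q [-0.049  0.238  1.575  0.063  1.248  1.249]
at [0.506 0.071 0.267] t 10.67 yaw [0.964 0.25  0.095] F [-0.636 -0.656 -1.029] w 0.013388101323250834
shift [-1.809  3.639 -1.623] n 1.1 turn [-0.331 -0.904  0.323] n 0.8
shift [-10.053  -6.11   -0.   ] n 2.9 turn [  0.     0.   -24.55] n 22.3
```

Call:
jog_arm(translation=[[-1.8, 3.64, 0], [0, 0, -1.6], [0, 0, 0], [0, 0, 0], [0, 0, 0]], turn=[[0, 0, 0], [-0.33, -0.9, 0.32], [0, 0, -1.1], [0, 0, -1.1], [0, 0, -1.1]])

```text
clock: 11.08
ee_pos: [0.4941, 0.0296, 0.2794]
tcp_rot: [-0.001, 0.959, 0.282, 0.003]
force: [0.4, -0.0, -1.1]
width: 0.0131
grip_force: 39.3
```

Call:
jog_arm(translation=[[0, 0, 0], [0, 0, 0], [0, 0, 0], [0, 0, 0], [0, 0, 0]], turn=[[0, 0, -1.1], [0, 0, -1.1], [0, 0, -1.1], [0, 0, -1.1], [0, 0, -1.1]])

```text
clock: 11.5
ee_pos: [0.4939, 0.0299, 0.2794]
tcp_rot: [0.0, 0.839, 0.544, 0.003]
force: [-1.0, 0.6, -0.8]
width: 0.013
grip_force: 39.3
```

Call:
jog_arm(translation=[[0, 0, 0], [0, 0, 0], [0, 0, 0], [0, 0, 0], [0, 0, 0]], turn=[[0, 0, -1.1], [0, 0, -1.1], [0, 0, -1.1], [0, 0, -1.1], [0, 0, -1.1]])

```text
clock: 11.92
ee_pos: [0.4938, 0.03, 0.2793]
tcp_rot: [0.001, 0.65, 0.76, 0.003]
force: [0.0, -0.6, -0.5]
width: 0.0132
grip_force: 39.3
```

Call:
jog_arm(translation=[[0, 0, 0], [0, 0, 0], [0, 0, 0], [0, 0, 0], [0, 0, 0]], turn=[[0, 0, -1.1], [0, 0, -1.1], [0, 0, -1.1], [0, 0, -1.1], [0, 0, -1.1]])

```text
clock: 12.33
ee_pos: [0.4939, 0.03, 0.2794]
tcp_rot: [0.002, 0.408, 0.913, 0.003]
force: [-0.7, -0.4, -0.8]
width: 0.0133
grip_force: 39.3
```

Call:
jog_arm(translation=[[0, 0, 0], [0, 0, 0], [0, 0, 0], [0, 0, 0], [0, 0, 0]], turn=[[0, 0, -1.1], [0, 0, -1.1], [0, 0, -1.1], [0, 0, -1.1], [0, 0, -0.4]])

```text
clock: 12.75
ee_pos: [0.4939, 0.03, 0.2794]
tcp_rot: [0.002, 0.168, 0.986, 0.002]
force: [-0.6, -0.6, -1.3]
width: 0.0132
grip_force: 39.3
```

Run:
```python
from h import *
tip(); plan(((.385,.0675,.21),rot(160)),((.385,.0675,.21),rot(160,55)))
```

```text
zt [ 0.005  0.003 -1.   ] xt [-0.944  0.331 -0.004] tip [0.577 0.001 0.299] q [-0.097  0.248  1.522  0.004  1.366 -1.331]
at [0.494 0.03  0.279] t 12.75 yaw [-0.944  0.331 -0.004] F [-0.554 -0.596 -1.262] w 0.013159780451614115
shift [11.544 -0.094  6.889] n 3.4 turn [0.046 0.039 0.111] n 0.1
shift [0. 0. 0.] n 0.0 turn [0.    9.167 0.   ] n 8.3
```

Call:
jog_arm(translation=[[0, 0, 0], [0, 0, 0], [0, 0, 0], [0, 0, 0], [0, 0, 0]], turn=[[0, 1, 0], [0, 1, 0], [0, 1, 0], [0, 1, 0], [0, 1, 0]])

```text
clock: 13.17
ee_pos: [0.4942, 0.0299, 0.2796]
tcp_rot: [-0.254, 0.165, 0.952, 0.045]
force: [-0.1, 0.5, -0.4]
width: 0.0134
grip_force: 39.3
```

Call:
jog_arm(translation=[[0, 0, 0], [0, 0, 0], [0, 0, 0], [0, 0, 0], [0, 0, 0]], turn=[[0, 1, 0], [0, 1, 0], [0, 1, 0], [0, 1.17, 0], [0, 0, 0]])

```text
clock: 13.58
ee_pos: [0.4941, 0.0299, 0.2731]
tcp_rot: [-0.46, 0.151, 0.871, 0.08]
force: [0.2, -0.5, -3.9]
width: 0.013
grip_force: 39.3
```

Run:
```python
from h import *
tip(); plan(((.385,.0675,.19),None),((.385,.0675,.0946),None))
```

```text
zt [-0.778  0.278 -0.564] xt [-0.531  0.19   0.826] tip [0.556 0.008 0.211] q [-0.181  0.825  0.933  0.187  2.34  -1.348]
at [0.494 0.03  0.273] t 13.58 yaw [-0.531  0.19   0.826] F [ 0.201 -0.463 -3.913] w 0.013004926818893855
shift [-0.356 -0.13  14.219] n 3.6 turn [0. 0. 0.] n 0.0
shift [-7.878  0.003  5.38 ] n 2.4 turn [0. 0. 0.] n 0.0
```

Call:
jog_arm(translation=[[-0.1, 0, 3.5], [-0.1, 0, 3.5], [-0.1, -0.1, 3.5], [0, 0, 3.5], [0, 0, 0.2]], turn=[[0, 0, 0], [0, 0, 0], [0, 0, 0], [0, 0, 0], [0, 0, 0]])

```text
clock: 14.0
ee_pos: [0.3793, 0.0701, 0.1938]
tcp_rot: [-0.457, 0.149, 0.874, 0.079]
force: [0.4, 0.2, -1.1]
width: 0.0134
grip_force: 39.3
```

Run:
```python
from h import *
tip(); plan(((.385,.0675,.0946),None))
grab('scene','sc3');grab('top','tp3')
crop('sc3',310,150,160,120,4,'c_sc3'); crop('tp3',200,190,160,120,4,'c_tp3',2)
a=cv2.imread('pics/c_sc3.png');b=cv2.imread('pics/c_tp3.png'); cv2.imwrite('pics/j3.png',cv2.resize(np.hstack([a,b]),(800,300)))
```

```text
zt [-0.774  0.273 -0.571] xt [-0.539  0.188  0.821] tip [0.442 0.048 0.132] q [-0.148  0.687  1.446  0.169  1.959 -1.398]
at [0.379 0.07  0.194] t 14.0 yaw [-0.539  0.188  0.821] F [ 0.372  0.207 -1.085] w 0.013449293701672017
shift [-8.505 -0.075  5.147] n 2.5 turn [0. 0. 0.] n 0.0
```

View pics/j3.png

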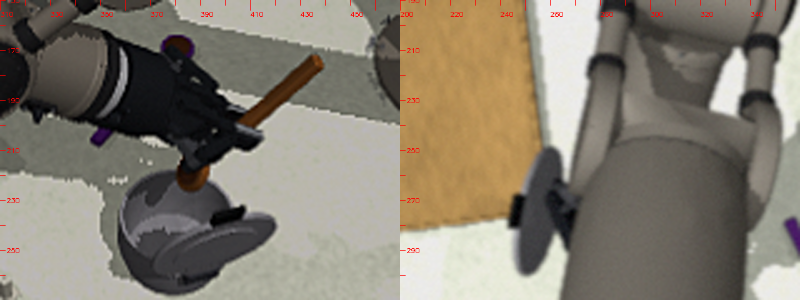

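The bowl hangs just above the pot mouth, at (193,177) in the joined picture, and the tip computes to the pot centre. I'll lower it straight down.

Call:
jog_arm(translation=[[-1.8, 0, 1.25], [-1.8, 0, 1.25], [-1.6, 0, 1.1], [-1.5, 0, 1.05], [-1.4, 0, 1]], turn=[[0, 0, 0], [0, 0, 0], [0, 0, 0], [0, 0, 0], [0, 0, 0]])

```text
clock: 14.52
ee_pos: [0.3882, 0.0689, 0.0961]
tcp_rot: [-0.451, 0.149, 0.876, 0.08]
force: [-0.3, -0.3, 0.0]
width: 0.0133
grip_force: 39.3
```

Call:
jog_arm(translation=[[0, 0, 0], [0, 0, 0], [0, 0, 0], [0, 0, 0], [0, 0, 0]], turn=[[0, 0, 0], [0, 0, 0], [0, 0, 0], [0, 0, 0], [0, 0, 0]])

```text
clock: 14.93
ee_pos: [0.3868, 0.0697, 0.0976]
tcp_rot: [-0.453, 0.148, 0.875, 0.081]
force: [-0.6, 0.7, -0.7]
width: 0.0133
grip_force: 39.3
```

Run:
```python
from h import *
tip(); plan()
```

```text
zt [-0.769  0.277 -0.576] xt [-0.545  0.185  0.818] tip [0.45  0.048 0.036] q [-0.149  0.826  1.476  0.164  1.785 -1.432]
at [0.387 0.07  0.098] t 14.93 yaw [-0.545  0.185  0.818] F [-0.606  0.665 -0.71 ] w 0.013345312053687743
```

Call:
jog_arm(translation=[[-0.65, 0, 0.46], [0, 0, 0], [0, 0, 0], [0, 0, 0], [2, 0, -1.4]], turn=[[0, 0, 0], [0, 0, 0], [0, 0, 0], [0, 0, 0], [0, 0, 0]])

```text
clock: 15.35
ee_pos: [0.3846, 0.07, 0.1109]
tcp_rot: [-0.457, 0.148, 0.873, 0.081]
force: [-1.5, -0.5, 0.0]
width: 0.0132
grip_force: 39.3
```

Call:
jog_arm(translation=[[2.5, 0, -1.75], [2.5, 0, -1.75], [2, 0, -1.4], [0, 0, -2], [0, 0, -3.5]], turn=[[0, 0, 0], [0, 0, 0], [0, 0, 0], [0, 0, 0], [0, 0, 0]])

```text
clock: 15.77
ee_pos: [0.427, 0.0545, 0.2315]
tcp_rot: [-0.456, 0.148, 0.874, 0.081]
force: [1.1, -0.2, -2.1]
width: 0.0127
grip_force: 39.3
```

Call:
jog_arm(translation=[[0, 0, -3.5], [0, 0, -3.5], [0, 0, 0], [0, 0, 0], [0, 0, 0]], turn=[[0, 0, 0], [0, 0, 0], [0, -1, 0], [0, -1, 0], [0, -1, 0]])

```text
clock: 16.18
ee_pos: [0.4834, 0.0339, 0.2691]
tcp_rot: [-0.311, 0.159, 0.935, 0.057]
force: [-0.2, 0.1, -0.1]
width: 0.0134
grip_force: 39.3
```

Call:
jog_arm(translation=[[0, 0, 0], [0, 0, 0], [0, 0, 0], [0, 0, 0], [0, 0, 0]], turn=[[0, -1, 0], [0, -1, 0], [0, -1, 0], [0, -1, 0], [0, -1, 0]])

```text
clock: 16.6
ee_pos: [0.4822, 0.0345, 0.2709]
tcp_rot: [-0.057, 0.168, 0.984, 0.014]
force: [-0.3, 0.3, -0.2]
width: 0.013
grip_force: 39.3
```

Run:
```python
from h import *
tip(); plan(((.55,.0,.28),rot(160)),((.6475,-.0015,.16),rot(12.7)))
```

```text
zt [-0.107  0.047 -0.993] xt [-0.937  0.33   0.117] tip [0.567 0.004 0.279] q [-0.11   0.298  1.482  0.035  1.473 -1.347]
at [0.482 0.035 0.271] t 16.6 yaw [-0.937  0.33   0.117] F [-0.267  0.303 -0.192] w 0.013028946480015487
shift [-7.387 -0.99  -1.79 ] n 1.9 turn [ 0.075 -1.116  0.097] n 1.0
shift [-9.213  3.194 12.   ] n 3.9 turn [-0.   -0.   24.55] n 22.3
```

Call:
jog_arm(translation=[[-3.7, -0.5, -0.9], [-3.7, -0.5, -0.9], [0, 0, 0], [0, 0, 0], [0, 0, 0]], turn=[[0, 0, 0], [0.08, -1.1, 0.1], [0, 0, 1.1], [0, 0, 1.1], [0, 0, 1.1]])

```text
clock: 17.02
ee_pos: [0.5498, -0.0002, 0.279]
tcp_rot: [-0.004, 0.343, 0.939, -0.001]
force: [0.9, -0.5, -1.4]
width: 0.0131
grip_force: 39.2
```

Call:
jog_arm(translation=[[0, 0, 0], [0, 0, 0], [0, 0, 0], [0, 0, 0], [0, 0, 0]], turn=[[0, 0, 1.1], [0, 0, 1.1], [0, 0, 1.1], [0, 0, 1.1], [0, 0, 1.1]])

```text
clock: 17.43
ee_pos: [0.5497, -0.0, 0.2789]
tcp_rot: [-0.004, 0.596, 0.803, -0.002]
force: [1.3, 0.0, -0.0]
width: 0.0131
grip_force: 39.3
```

Call:
jog_arm(translation=[[0, 0, 0], [0, 0, 0], [0, 0, 0], [0, 0, 0], [0, 0, 0]], turn=[[0, 0, 1.1], [0, 0, 1.1], [0, 0, 1.1], [0, 0, 1.1], [0, 0, 1.1]])

```text
clock: 17.85
ee_pos: [0.5497, -0.0, 0.2789]
tcp_rot: [-0.003, 0.799, 0.601, -0.003]
force: [0.7, 0.4, -0.6]
width: 0.0132
grip_force: 39.3
```

Call:
jog_arm(translation=[[0, 0, 0], [0, 0, 0], [0, 0, 0], [0, 0, 0], [0, 0, 0]], turn=[[0, 0, 1.1], [0, 0, 1.1], [0, 0, 1.1], [0, 0, 1.1], [0, 0, 1.1]])

```text
clock: 18.27
ee_pos: [0.5497, -0.0, 0.2789]
tcp_rot: [-0.002, 0.937, 0.349, -0.004]
force: [-0.0, 0.6, -0.1]
width: 0.0133
grip_force: 39.3
```

Call:
jog_arm(translation=[[0, 0, 0], [0, 0, 0], [0, 0, 0], [0, 0, 0], [0, 0, 0]], turn=[[0, 0, 1.1], [0, 0, 1.1], [0, 0, 1.1], [0, 0, 1.1], [0, 0, 0.35]])

```text
clock: 18.68
ee_pos: [0.5497, -0.0, 0.2789]
tcp_rot: [-0.001, 0.994, 0.107, -0.004]
force: [-0.3, -0.3, -0.1]
width: 0.0129
grip_force: 39.3
```

Run:
```python
from h import *
tip(); plan(((.6473,-.0015,.10),rot(12.7)),((.6473,-.0015,.0189),rot(12.7)))
```

```text
zt [-0.008  0.002 -1.   ] xt [ 0.977  0.214 -0.008] tip [ 0.463 -0.019  0.299] q [-0.14   0.361  1.363  0.001  1.426  1.216]
at [ 0.55  -0.     0.279] t 18.68 yaw [ 0.977  0.214 -0.008] F [-0.253 -0.313 -0.066] w 0.012916596258557097
shift [ 9.639  2.288 17.812] n 5.1 turn [-0.033  0.073 -0.061] n 0.1
shift [ 0.   -0.    8.11] n 2.0 turn [0. 0. 0.] n 0.0
```

Call:
jog_arm(translation=[[3.2, 0.76, 2], [3.2, 0.76, 3], [3.2, 0.76, 3], [0, 0, 3.5], [0, 0, 3.5]], turn=[[0, 0.07, -0.06], [0, 0, 0], [0, 0, 0], [0, 0, 0], [0, 0, 0]])

```text
clock: 19.1
ee_pos: [0.6453, -0.0004, 0.1305]
tcp_rot: [-0.002, 0.994, 0.114, 0.0]
force: [0.5, -0.3, -1.1]
width: 0.0134
grip_force: 39.3
```

Call:
jog_arm(translation=[[0, 0, 2], [0, 0, 0], [0, 0, 0], [0, 0, 0], [0, 0, 0]], turn=[[0, 0, 0], [0, 0, 0], [0, 0, 0], [0, 0, 0], [0, 0, 0]])

```text
clock: 19.52
ee_pos: [0.6457, -0.0005, 0.1153]
tcp_rot: [-0.001, 0.994, 0.114, 0.002]
force: [0.1, 0.2, -0.4]
width: 0.013
grip_force: 39.2
```

Run:
```python
from h import *
plan(((.6473,-.0015,.019),rot(12.7)))
grab('scene','sc4'); crop('sc4',240,200,120,110,5,'c_sc4')
```

```text
at [ 0.646 -0.001  0.115] t 19.52 yaw [0.974 0.226 0.005] F [ 0.105  0.195 -0.354] w 0.013024054102858916
shift [0.084 0.147 9.627] n 2.4 turn [-0.016 -0.045  0.057] n 0.1
```

View pics/c_sc4.png

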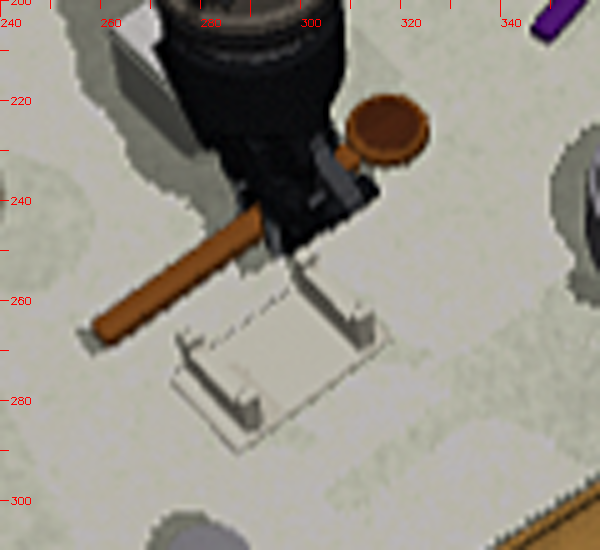

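The spoon sits straight and level in the grip, from (260,266) to (316,226). I'll lower it and release.

Call:
jog_arm(translation=[[0.08, 0.15, 3], [0, 0, 3], [0, 0, 1.7], [0, 0, 0.8], [0, 0, 0.5]], turn=[[0, -0.04, 0.06], [0, 0, 0], [0, 0, 0], [0, 0, 0], [0, 0, 0]])

```text
clock: 19.98
ee_pos: [0.6455, -0.0014, 0.0227]
tcp_rot: [-0.001, 0.994, 0.11, -0.002]
force: [-1.0, 0.8, -0.6]
width: 0.0133
grip_force: 39.3
```

Call:
jog_arm(translation=[[0, 0, 0.4], [0, 0, 0.1], [0, 0, 0], [0, 0, 0], [0, 0, 0]], turn=[[0, 0, 0], [0, 0, 0], [0, 0, 0], [0, 0, 0], [0, 0, 0]])

```text
clock: 20.4
ee_pos: [0.6461, -0.0015, 0.0189]
tcp_rot: [-0.001, 0.994, 0.11, -0.001]
force: [-0.5, -0.0, 2.6]
width: 0.0129
grip_force: 39.7
```

Call:
jog_arm(translation=[[0, 0, 0], [0, 0, 0], [0, 0, 0], [0, 0, -1.5], [0, 0, -3]], turn=[[0, 0, 0], [0, 0, 0], [0, 0, 0], [0, 0, 0], [0, 0, 0]], claw=0)

```text
clock: 20.82
ee_pos: [0.6427, -0.0012, 0.0591]
tcp_rot: [-0.002, 0.994, 0.11, -0.006]
force: [-0.0, -0.3, 0.1]
width: 0.0427
grip_force: 0.0
```

Call:
jog_arm(translation=[[0, 0, -4], [0, 0, -4], [0, 0, -4], [0, 0, -4], [0, 0, -4]], turn=[[0, 0, 0], [0, 0, 0], [0, 0, 0], [0, 0, 0], [0, 0, 0]])

```text
clock: 21.23
ee_pos: [0.6458, -0.0019, 0.2647]
tcp_rot: [-0.001, 0.994, 0.11, -0.002]
force: [0.4, -0.0, -1.2]
width: 0.0422
grip_force: 0.0
```

Run:
```python
from h import *
plan(((.646,-.0015,.26),rot(12.7)),((.4626,.185,.26),None),((.4626,.185,.186),None))
grab('scene','sc5'); crop('sc5',240,210,120,100,5,'c_sc5')
grab('top','tp5')
```

```text
at [ 0.646 -0.002  0.265] t 21.23 yaw [ 0.976  0.22  -0.004] F [ 0.39  -0.039 -1.219] w 0.042190902005952956
shift [ 0.027 -0.031  0.469] n 0.1 turn [-0.03   0.035 -0.003] n 0.0
shift [-13.791 -22.226  -0.   ] n 6.5 turn [0. 0. 0.] n 0.0
shift [ 0.  -0.   7.4] n 1.9 turn [0. 0. 0.] n 0.0
```

View pics/c_sc5.png

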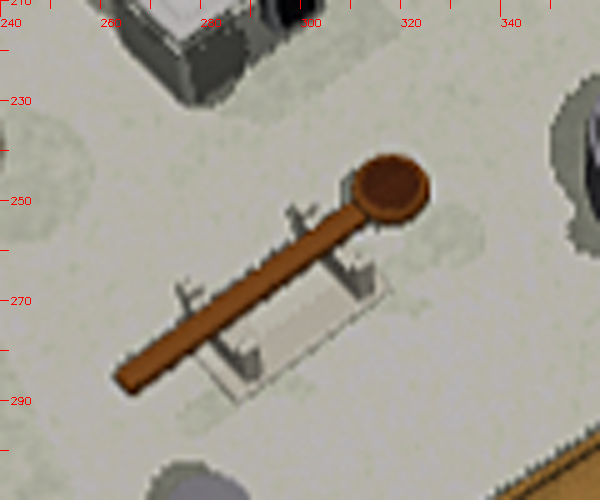

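The spoon lies across both bars as before, with the bowl at (316,247) and the handle end at (265,286). Next is the pot lid.

Call:
jog_arm(translation=[[-1.97, -3.17, 0], [-1.97, -3.17, 0], [-1.97, -3.17, 0], [-1.97, -3.17, 0], [-1.97, -3.17, 0]], turn=[[0, 0, 0], [0, 0, 0], [0, 0, 0], [0, 0, 0], [0, 0, 0]], claw=1)

```text
clock: 21.75
ee_pos: [0.5137, 0.1319, 0.2628]
tcp_rot: [-0.001, 0.994, 0.11, -0.002]
force: [0.6, 1.2, 0.1]
width: -0.0
grip_force: 0.0
```

Call:
jog_arm(translation=[[-1.97, -3.17, 0], [-1.97, -3.17, 0], [0, 0, 2.5], [0, 0, 3], [0, 0, 2]], turn=[[0, 0, 0], [0, 0, 0], [0, 0, 0], [0, 0, 0], [0, 0, 0]])

```text
clock: 22.17
ee_pos: [0.4612, 0.1849, 0.1868]
tcp_rot: [-0.001, 0.994, 0.111, -0.003]
force: [0.4, 0.1, -0.6]
width: 0.0003
grip_force: 0.0
```

Run:
```python
from h import *
h=np.array([.450,.1107]);yv=np.array([.168,.986])
w=[((*(h+yv*a),z),None) for a,z in((.039,.186),(.008,.192),(-.027,.189),(-.059,.176),(-.086,.154),(-.105,.125),(-.115,.092),(-.115,.076))]
plan(*w)
```

```text
at [0.461 0.185 0.187] t 22.17 yaw [ 0.975  0.221 -0.005] F [ 0.351  0.142 -0.639] w 0.0003413132944541024
shift [-1.247  3.385  0.081] n 0.9 turn [0. 0. 0.] n 0.0
shift [-1.187  2.864 -0.603] n 0.8 turn [0. 0. 0.] n 0.0
shift [-1.335  3.236  0.297] n 0.9 turn [0. 0. 0.] n 0.0
shift [-1.216  2.962  1.297] n 0.9 turn [0. 0. 0.] n 0.0
shift [-1.02   2.503  2.198] n 0.9 turn [0. 0. 0.] n 0.0
shift [-0.711  1.765  2.898] n 0.9 turn [0. 0. 0.] n 0.0
shift [-0.366  0.934  3.299] n 0.9 turn [0. 0. 0.] n 0.0
shift [0.008 0.005 1.6  ] n 0.4 turn [0. 0. 0.] n 0.0
```

Each segment is split into two rows to go gently.

Call:
jog_arm(translation=[[-0.62, 1.7, 0], [-0.62, 1.7, 0], [-0.6, 1.43, -0.3], [-0.6, 1.43, -0.3], [-0.67, 1.62, 0.15]], turn=[[0, 0, 0], [0, 0, 0], [0, 0, 0], [0, 0, 0], [0, 0, 0]])

```text
clock: 22.58
ee_pos: [0.4494, 0.1011, 0.1931]
tcp_rot: [-0.002, 0.994, 0.111, -0.002]
force: [0.1, 4.7, -1.5]
width: 0.0001
grip_force: 1.9
```

Call:
jog_arm(translation=[[-0.67, 1.62, 0.15], [-0.61, 1.48, 0.65], [-0.61, 1.48, 0.65], [-0.51, 1.25, 1.1], [-0.51, 1.25, 1.1]], turn=[[0, 0, 0], [0, 0, 0], [0, 0, 0], [0, 0, 0], [0, 0, 0]])

```text
clock: 23.0
ee_pos: [0.4364, 0.0253, 0.1562]
tcp_rot: [-0.002, 0.994, 0.11, -0.002]
force: [0.4, 4.3, 1.1]
width: 0.0003
grip_force: 1.7
```

Call:
jog_arm(translation=[[-0.36, 0.88, 1.45], [-0.36, 0.88, 1.45], [-0.18, 0.47, 1.6], [-0.18, 0.47, 1.6], [0, 0, 0]], turn=[[0, 0, 0], [0, 0, 0], [0, 0, 0], [0, 0, 0], [0, 0, 0]])

```text
clock: 23.42
ee_pos: [0.4298, -0.0035, 0.0931]
tcp_rot: [-0.002, 0.994, 0.11, -0.004]
force: [-0.8, 0.2, -0.3]
width: 0.0
grip_force: 0.0
```

Call:
jog_arm(translation=[[0, 0, 0.4], [0, 0, 0.4], [0, 0, 0.3], [0, 0, 0.2], [0, 0, 0]], turn=[[0, 0, 0], [0, 0, 0], [0, 0, 0], [0, 0, 0], [0, 0, 0]])

```text
clock: 23.83
ee_pos: [0.432, -0.003, 0.0826]
tcp_rot: [-0.001, 0.994, 0.111, -0.002]
force: [-0.7, 0.4, -1.0]
width: 0.0003
grip_force: 0.0
```

Call:
jog_arm(translation=[[0, 0, 0.2], [0, 0, 0.2], [0, 0, 0.2], [0, 0, 0.2], [0, 0, 0]], turn=[[0, 0, 0], [0, 0, 0], [0, 0, 0], [0, 0, 0], [0, 0, 0]])

```text
clock: 24.25
ee_pos: [0.4325, -0.0033, 0.0789]
tcp_rot: [-0.001, 0.994, 0.111, -0.0]
force: [-15.3, 0.4, 57.2]
width: 0.0001
grip_force: 28.6
```

Run:
```python
from h import *
plan()
grab('scene','sc6'); crop('sc6',330,190,110,90,6,'c_sc6')
```

```text
at [ 0.433 -0.003  0.079] t 24.25 yaw [ 0.975  0.22  -0.   ] F [-15.345   0.403  57.162] w 0.00010705185484210678
```

View pics/c_sc6.png

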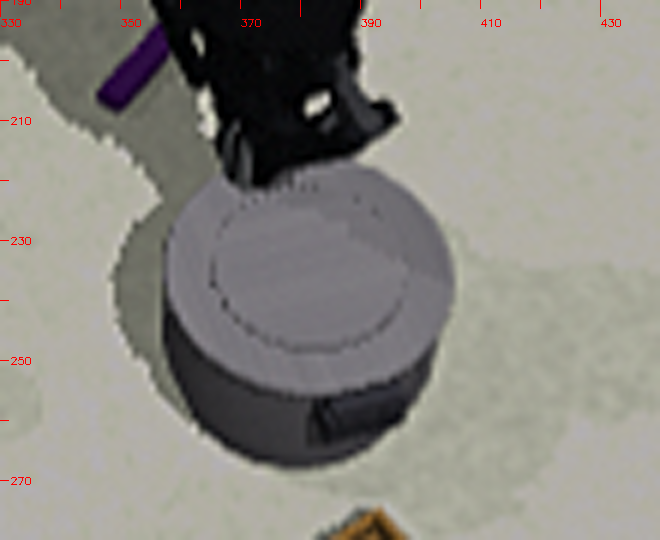

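The lid lies flat on the rim and was pressed with 57 N. I'll retract and re-measure the tubs.

Call:
jog_arm(translation=[[0, 0, -2], [0, 0, -3.5], [0, 0, -3.5], [0, 0, -2], [0, 0, 0]], turn=[[0, 0, 0], [0, 0, 0], [0, 0, 0], [0, 0, 0], [0, 0, 0]], claw=-1)

```text
clock: 24.72
ee_pos: [0.4347, -0.0037, 0.1886]
tcp_rot: [-0.0, 0.994, 0.111, 0.002]
force: [1.2, -0.2, -0.7]
width: 0.0605
grip_force: 0.0
```

```bash
cat >> h.py <<'E'
def tubs(tag,z=.064):
    f=load(tag); im=f['frame'].astype(int)
    d=im[:,:,0]-im[:,:,2]; m=((d>8)&(d<45)&(im.mean(2)>75)).astype(np.uint8)
    n,l,s,c=cv2.connectedComponentsWithStats(m)
    for i in range(1,n):
        if 40<s[i,4]<200 and s[i,0]>250 and 120<s[i,1]<320: print(tag,'px',c[i].round(1),'area',s[i,4],'xy',atz(f,*c[i],z)[:2])
    # bright, neutral tops
    m=((im.mean(2)>np.percentile(im[200:300,400:480].mean(2),97))).astype(np.uint8)
E
python3 - <<'E'
from h import *
grab('top','tp7');grab('scene','sc7')
tubs('top0');tubs('tp7');tubs('scene0');tubs('sc7')
plan()
E
```

```text
top0 px [586.2 195.7] area 73 xy [ 0.634 -0.706]
top0 px [596. 304.] area 47 xy [ 0.357 -0.725]
top0 px [635.2 317.5] area 132 xy [ 0.317 -0.839]
tp7 px [586.3 196.7] area 77 xy [ 0.632 -0.706]
tp7 px [379.5 207.8] area 46 xy [ 0.606 -0.169]
tp7 px [596.  302.1] area 53 xy [ 0.362 -0.725]
scene0 px [308.4 137. ] area 86 xy [ 0.435 -0.353]
scene0 px [281.4 200. ] area 116 xy [ 0.604 -0.179]
scene0 px [611.1 305. ] area 53 xy [0.057 0.475]
sc7 px [308.  138.6] area 82 xy [ 0.439 -0.347]
sc7 px [584.4 170.6] area 76 xy [-0.199  0.135]
sc7 px [473.5 189.7] area 159 xy [0.136 0.037]
sc7 px [281.8 202.2] area 109 xy [ 0.606 -0.172]
sc7 px [611.2 304.4] area 59 xy [0.055 0.474]
at [ 0.432 -0.003  0.185] t 24.82 yaw [ 0.976  0.22  -0.002] F [ 0.306 -0.666 -1.099] w 0.07475640245420291
```

```bash
cat >> h.py <<'E'
def label(tag,u,v,w=14,z=.0635):
    f=load(tag); im=f['frame'].astype(float)[v-w:v+w,u-w:u+w]; d=cv2.GaussianBlur(im[:,:,0]-im[:,:,2],(0,0),1)
    m=(d>(np.median(d)+.5*(d.max()-np.median(d)))); ys,xs=np.nonzero(m); p=(xs.mean()+u-w,ys.mean()+v-w)
    print(tag,np.array(p),len(xs),atz(f,*p,z)[:2])
E
python3 - <<'E'
from h import *
for t in('top0','tp7'):
    for u,v in((380,209),(447,205),(452,277)): label(t,u,v)
for t in('scene0','sc7'):
    for u,v in((282,201),(254,162),(308,138)): label(t,u,v)
plan(((.433,-.346,.2),rot(0)),((.433,-.346,.02),None))
E
```

```text
top0 [380.316 208.779] 136 [ 0.604 -0.171]
top0 [446.469 204.077] 130 [ 0.614 -0.336]
top0 [452.038 276.733] 131 [ 0.435 -0.346]
tp7 [379.649 209.269] 134 [ 0.602 -0.169]
tp7 [445.346 204.608] 130 [ 0.613 -0.333]
tp7 [451.403 275.958] 119 [ 0.437 -0.344]
scene0 [277.529 195.201] 174 [ 0.606 -0.199]
scene0 [254.    155.826] 132 [ 0.604 -0.361]
scene0 [303.941 133.892] 102 [ 0.44  -0.371]
sc7 [277.761 195.509] 218 [ 0.606 -0.198]
sc7 [255.884 157.752] 121 [ 0.602 -0.352]
sc7 [302.858 134.381] 113 [ 0.444 -0.37 ]
at [ 0.432 -0.003  0.185] t 24.82 yaw [ 0.976  0.22  -0.002] F [ 0.306 -0.666 -1.099] w 0.07475640245420291
shift [-7.469 33.438 -1.591] n 8.6 turn [-0.022  0.023  2.114] n 1.9
shift [ 0. -0. 18.] n 4.5 turn [0. 0. 0.] n 0.0
```

Call:
jog_arm(translation=[[-0.83, 3.72, 0], [-0.83, 3.72, 0], [-0.83, 3.72, 0], [-0.83, 3.72, 0], [-0.83, 3.72, 0]], turn=[[0, 0, 0], [0, 0, 0], [0, 0, 0], [0, 0, 0], [0, 0, 0]], claw=-1)

```text
clock: 25.23
ee_pos: [0.4315, -0.1952, 0.1823]
tcp_rot: [-0.002, 0.994, 0.111, -0.003]
force: [1.5, 0.2, -0.2]
width: 0.0852
grip_force: 0.0
```

Call:
jog_arm(translation=[[-0.83, 3.72, 0], [-0.83, 3.72, 0], [-0.83, 3.72, 0], [-0.83, 3.68, 0], [0, 0, 0]], turn=[[0, 0, 0], [0, 0, 0], [0, 0, 0], [0, 0, 1.06], [0, 0, 1.06]])

```text
clock: 25.65
ee_pos: [0.4316, -0.3519, 0.1812]
tcp_rot: [-0.001, 1.0, -0.005, -0.003]
force: [-1.3, 0.9, 0.0]
width: 0.0853
grip_force: 0.0
```

Call:
jog_arm(translation=[[0, 0, 4], [0, 0, 2.5], [0, 0, 0], [0, 0, 0], [0, 0, 0]], turn=[[0, 0, 0], [0, 0, 0], [0, 0, 0], [0, 0, 0], [0, 0, 0]])

```text
clock: 26.07
ee_pos: [0.4329, -0.3461, 0.1192]
tcp_rot: [-0.001, 1.0, -0.0, -0.002]
force: [0.1, 0.5, 0.3]
width: 0.0853
grip_force: 0.0
```

Run:
```python
from h import *
plan(((.433,-.346,.1),rot(0)),((.433,-.346,.02),None))
grab('scene','sc8'); crop('sc8',270,90,90,80,6,'c_sc8')
```

```text
at [ 0.433 -0.346  0.119] t 26.07 yaw [ 1.    -0.    -0.004] F [0.1   0.518 0.257] w 0.08528687784968639
shift [ 0.02  -0.007  1.919] n 0.5 turn [-0.019  0.038 -0.003] n 0.0
shift [ 0. -0.  8.] n 2.0 turn [0. 0. 0.] n 0.0
```

View pics/c_sc8.png

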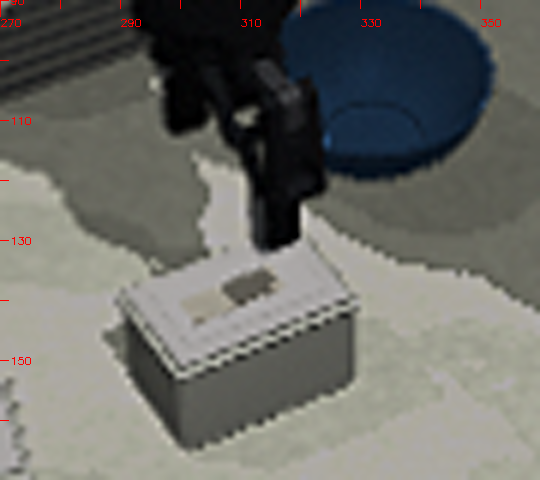

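Tub C's lid is seated and the gripper is centred above it at (315,120). I'll descend and grip.

Call:
jog_arm(translation=[[0, 0, 3.5], [0, 0, 3], [0, 0, 2], [0, 0, 1], [0, 0, 0.6]], turn=[[0, 0.04, 0], [0, 0, 0], [0, 0, 0], [0, 0, 0], [0, 0, 0]])

```text
clock: 26.53
ee_pos: [0.4327, -0.3459, 0.0177]
tcp_rot: [-0.001, 1.0, -0.0, 0.0]
force: [-0.5, 0.3, 0.8]
width: 0.0854
grip_force: 0.0
```

Call:
jog_arm(translation=[[0, 0, 0], [0, 0, 0], [0, 0, 0], [0, 0, 0], [0, 0, 0]], turn=[[0, 0, 0], [0, 0, 0], [0, 0, 0], [0, 0, 0], [0, 0, 0]], claw=1, grip_force=45)

```text
clock: 26.95
ee_pos: [0.4333, -0.3466, 0.0193]
tcp_rot: [0.0, 1.0, -0.0, 0.001]
force: [0.9, 0.0, 7.3]
width: 0.0631
grip_force: 51.4
```

Call:
jog_arm(translation=[[0, 0, -1], [0, 0, -2], [0, 0, -3], [0, 0, -4], [0, 0, 0]], turn=[[0, 0, 0], [0, 0, 0], [0, 0, 0], [0, 0, 0], [0, 0, 0]])

```text
clock: 27.37
ee_pos: [0.435, -0.3486, 0.1253]
tcp_rot: [0.003, 1.0, -0.0, 0.004]
force: [1.7, -1.7, -1.6]
width: 0.0636
grip_force: 50.8
```

Run:
```python
from h import *
c=np.array([.5588,.2623]);y=np.radians(6.1);X=np.array([np.cos(y),np.sin(y)]);Y=np.array([-X[1],X[0]])
for n,(a,b) in dict(C=(-.06,-.057),A=(.06,-.057),B=(.06,.057)).items(): print(n,c+a*X+b*Y)
t=c-.06*X-.057*Y
plan(((*t,.18),rot(6.1)),((*t,.023),None))
```

```text
C [0.505 0.199]
A [0.625 0.212]
B [0.612 0.325]
at [ 0.435 -0.349  0.125] t 27.37 yaw [ 1.    -0.     0.008] F [ 1.733 -1.662 -1.626] w 0.06358935151771841
shift [  7.04  -54.75   -5.775] n 13.9 turn [ 0.068 -0.076 -1.021] n 0.9
shift [ 0.  -0.  15.7] n 3.9 turn [0. 0. 0.] n 0.0
```

Call:
jog_arm(translation=[[0, -2, -3], [0.3, -3.9, -2], [0.4, -3.9, 0], [0.4, -3.9, 0], [0.4, -3.9, 0]], turn=[[0, 0, 0], [0, 0, 0], [0, 0, 0], [0, 0, 0], [0, 0, 0]])

```text
clock: 27.78
ee_pos: [0.4468, -0.1704, 0.1677]
tcp_rot: [-0.001, 1.0, -0.001, 0.0]
force: [0.3, 0.4, -3.1]
width: 0.0635
grip_force: 52.2
```

Call:
jog_arm(translation=[[0.4, -3.9, 0], [0.4, -3.9, 0], [0.4, -3.9, 0], [0.4, -3.9, 0], [0.4, -3.9, 0]], turn=[[0, 0, 0], [0, 0, 0], [0, 0, 0], [0, 0, 0], [0, 0, 0]])

```text
clock: 28.2
ee_pos: [0.4668, 0.0248, 0.1678]
tcp_rot: [-0.001, 1.0, -0.0, -0.0]
force: [0.4, -1.1, -3.1]
width: 0.0639
grip_force: 52.2
```

Call:
jog_arm(translation=[[0.4, -3.9, 0], [0.4, -3.9, 0], [0.4, -3.9, 0], [0.4, -3.9, 0], [0.4, -3.9, 0]], turn=[[0, 0, 0], [0, 0, 0], [0, 0, 0], [0, 0, 0], [0, 0, 0]])

```text
clock: 28.62
ee_pos: [0.4869, 0.2198, 0.1681]
tcp_rot: [-0.001, 1.0, -0.0, -0.0]
force: [1.3, 0.2, -3.4]
width: 0.0637
grip_force: 52.2
```

Call:
jog_arm(translation=[[0.3, -3.9, 0], [0.2, -3.9, 0], [0, -1.5, 0], [0, 0, 0], [0, 0, 0]], turn=[[0, 0, 0], [0, 0, 0], [0, 0, 0], [0, 0, -1.02], [0, 0, 0]])

```text
clock: 29.03
ee_pos: [0.4918, 0.3117, 0.1677]
tcp_rot: [-0.001, 0.998, 0.056, -0.001]
force: [0.1, -0.1, -3.7]
width: 0.0632
grip_force: 52.1
```

Run:
```python
from h import *
plan(((.4931,.3126,.1),rot(6.1)),((.4931,.3126,.0245),None))
```

```text
at [0.492 0.312 0.168] t 29.03 yaw [ 0.994  0.112 -0.001] F [ 0.069 -0.056 -3.668] w 0.06316434733018887
shift [ 0.145 -0.065  6.772] n 1.7 turn [-0.015  0.009  0.055] n 0.0
shift [ 0.   -0.    7.55] n 1.9 turn [0. 0. 0.] n 0.0
```

Call:
jog_arm(translation=[[0.14, -0.06, 4], [0, 0, 4], [0, 0, 3], [0, 0, 2], [0, 0, 1]], turn=[[0, 0, 0.05], [0, 0, 0], [0, 0, 0], [0, 0, 0], [0, 0, 0]])

```text
clock: 29.45
ee_pos: [0.4922, 0.31, 0.0251]
tcp_rot: [0.0, 0.999, 0.049, -0.003]
force: [-0.9, -0.3, -3.2]
width: 0.0634
grip_force: 52.1
```

Call:
jog_arm(translation=[[0, 0, 0.2], [0, 0, 0.1], [0, 0, 0.1], [0, 0, 0], [0, 0, 0]], turn=[[0, 0, 0], [0, 0, 0], [0, 0, 0], [0, 0, 0], [0, 0, 0]])

```text
clock: 29.87
ee_pos: [0.4945, 0.3121, 0.0252]
tcp_rot: [-0.001, 0.999, 0.05, 0.001]
force: [-0.0, -0.6, -3.3]
width: 0.0634
grip_force: 51.4
```

Call:
jog_arm(translation=[[0, 0, 0.1], [0, 0, 0.05], [0, 0, 0], [0, 0, 0], [0, 0, 0]], turn=[[0, 0, 0], [0, 0, 0], [0, 0, 0], [0, 0, 0], [0, 0, 0]])

```text
clock: 30.28
ee_pos: [0.4947, 0.3122, 0.0244]
tcp_rot: [-0.001, 0.999, 0.051, 0.001]
force: [-0.9, -1.3, 7.2]
width: 0.0635
grip_force: 52.4
```

Call:
jog_arm(translation=[[0, 0, 0], [0, 0, 0], [0, 0, 0], [0, 0, 0], [0, 0, -1.5]], turn=[[0, 0, 0], [0, 0, 0], [0, 0, 0], [0, 0, 0], [0, 0, 0]], claw=-1)

```text
clock: 30.7
ee_pos: [0.4923, 0.3112, 0.0353]
tcp_rot: [-0.0, 0.999, 0.05, -0.002]
force: [-0.3, -0.0, -1.2]
width: 0.0856
grip_force: 0.0
```

Call:
jog_arm(translation=[[0, 0, -3], [0, 0, -4], [0, 0, -4], [0, 0, -3], [0, 0, 0]], turn=[[0, 0, 0], [0, 0, 0], [0, 0, 0], [0, 0, 0], [0, 0, 0]])

```text
clock: 31.12
ee_pos: [0.497, 0.3131, 0.1849]
tcp_rot: [-0.003, 0.999, 0.05, 0.006]
force: [0.9, 0.2, -0.3]
width: 0.0852
grip_force: 0.0
```

Run:
```python
from h import *
grab('top','tp9')
for u,v in((380,209),(447,205)): label('tp9',u,v)
plan(((.6,-.1725,.18),rot(13.5)),((.6,-.1725,.019),None))
```

```text
tp9 [379.674 209.452] 135 [ 0.602 -0.169]
tp9 [445.402 204.606] 127 [ 0.613 -0.333]
at [0.496 0.312 0.181] t 31.17 yaw [0.995 0.101 0.008] F [ 0.089 -0.077 -0.721] w 0.08517484324983418
shift [ 5.485 49.304 -0.044] n 12.4 turn [-0.04  -0.076 -1.286] n 1.2
shift [ 0.  -0.  16.1] n 4.0 turn [0. 0. 0.] n 0.0
```

Call:
jog_arm(translation=[[0.43, 3.8, 0], [0.42, 3.8, 0], [0.42, 3.8, 0], [0.42, 3.8, 0], [0.42, 3.8, 0]], turn=[[0, 0, 0], [0, 0, 0], [0, 0, 0], [0, 0, 0], [0, 0, 0]])

```text
clock: 31.58
ee_pos: [0.5333, 0.1231, 0.1756]
tcp_rot: [-0.001, 0.999, 0.051, -0.001]
force: [0.3, 0.8, -0.4]
width: 0.0852
grip_force: 0.0
```

Call:
jog_arm(translation=[[0.42, 3.8, 0], [0.42, 3.8, 0], [0.42, 3.8, 0], [0.42, 3.8, 0], [0.42, 3.8, 0]], turn=[[0, 0, 0], [0, 0, 0], [0, 0, 0], [0, 0, 0], [0, 0, 0]])

```text
clock: 32.0
ee_pos: [0.5735, -0.0639, 0.1751]
tcp_rot: [-0.002, 0.999, 0.05, -0.001]
force: [0.8, 0.6, -0.4]
width: 0.0853
grip_force: 0.0
```

Call:
jog_arm(translation=[[0.42, 3.8, 0], [0.42, 3.8, 0], [0.4, 3.7, 0], [0, 0, 0], [0, 0, 0]], turn=[[0, 0, 0], [0, 0, 0], [0, 0, -0.64], [0, 0, -0.64], [0, 0, 0]])

```text
clock: 32.42
ee_pos: [0.597, -0.1754, 0.1742]
tcp_rot: [-0.002, 0.993, 0.117, -0.001]
force: [-0.4, 0.0, -0.5]
width: 0.0854
grip_force: 0.0
```

Run:
```python
from h import *
plan(((.6,-.1725,.1),rot(13.5)),((.6,-.1725,.019),None))
```

```text
at [ 0.597 -0.175  0.174] t 32.42 yaw [ 0.973  0.232 -0.002] F [-0.41   0.005 -0.495] w 0.08541819989074212
shift [ 0.372 -0.179  7.418] n 1.9 turn [-0.04   0.021 -0.018] n 0.0
shift [ 0.  -0.   8.1] n 2.0 turn [0. 0. 0.] n 0.0
```

Call:
jog_arm(translation=[[0.37, -0.2, 4], [0, 0, 4], [0, 0, 3.5], [0, 0, 2.2], [0, 0, 1.2]], turn=[[0, 0, 0], [0, 0, 0], [0, 0, 0], [0, 0, 0], [0, 0, 0]])

```text
clock: 32.83
ee_pos: [0.5982, -0.1678, 0.023]
tcp_rot: [-0.003, 0.993, 0.117, -0.003]
force: [-0.2, 0.1, -0.3]
width: 0.0851
grip_force: 0.0
```

Call:
jog_arm(translation=[[0, 0, 0.5], [0, 0, 0.1], [0, 0, 0], [0, 0, 0], [0, 0, 0]], turn=[[0, 0, 0], [0, 0, 0], [0, 0, 0], [0, 0, 0], [0, 0, 0]])

```text
clock: 33.25
ee_pos: [0.602, -0.1705, 0.0233]
tcp_rot: [-0.0, 0.993, 0.117, 0.001]
force: [0.2, 0.2, -0.5]
width: 0.0852
grip_force: 0.0
```

Call:
jog_arm(translation=[[0, 0, 0], [0, 0, 0], [0, 0, 0], [0, 0, 0], [0, 0, 0]], turn=[[0, 0, 0], [0, 0, 0], [0, 0, 0], [0, 0, 0], [0, 0, 0]], claw=1)

```text
clock: 33.67
ee_pos: [0.6016, -0.1706, 0.0228]
tcp_rot: [-0.001, 0.993, 0.117, 0.001]
force: [-0.5, -0.7, 6.6]
width: 0.0633
grip_force: 51.3
```

Call:
jog_arm(translation=[[0, 0, -1], [0, 0, -3], [0, 0, -4], [0, 0, -4], [0, 0, -3]], turn=[[0, 0, 0], [0, 0, 0], [0, 0, 0], [0, 0, 0], [0, 0, 0]])

```text
clock: 34.08
ee_pos: [0.6012, -0.1706, 0.175]
tcp_rot: [-0.001, 0.993, 0.117, 0.001]
force: [1.0, 0.1, -1.8]
width: 0.063
grip_force: 50.8
```

Run:
```python
from h import *
plan(((.625,.212,.17),rot(6.1)))
```

```text
at [ 0.601 -0.171  0.175] t 34.08 yaw [0.973 0.233 0.002] F [ 1.041  0.09  -1.836] w 0.06299333628560955
shift [ 11.22  -36.654   0.567] n 9.6 turn [-0.012 -0.02   1.227] n 1.1
```

Call:
jog_arm(translation=[[1.12, -3.66, 0], [1.12, -3.66, 0], [1.12, -3.66, 0], [1.12, -3.66, 0], [1.12, -3.66, 0]], turn=[[0, 0, 0], [0, 0, 0], [0, 0, 0], [0, 0, 0], [0, 0, 0]])

```text
clock: 34.5
ee_pos: [0.6122, 0.0222, 0.1722]
tcp_rot: [-0.001, 0.993, 0.117, -0.0]
force: [0.2, -0.0, -2.9]
width: 0.0636
grip_force: 50.7
```

Call:
jog_arm(translation=[[1.12, -3.66, 0], [1.12, -3.66, 0], [1.12, -3.66, 0], [1.12, -3.66, 0], [1.12, -3.66, 0]], turn=[[0, 0, 0], [0, 0, 0], [0, 0, 0], [0, 0, 0], [0, 0, 0]])

```text
clock: 34.92
ee_pos: [0.624, 0.2133, 0.1725]
tcp_rot: [-0.001, 0.993, 0.117, -0.0]
force: [-0.2, 0.1, -1.2]
width: 0.0634
grip_force: 50.7
```

Call:
jog_arm(translation=[[0, 0, 0], [0, 0, 0], [0, 0, 2], [0, 0, 2], [0, 0, 0]], turn=[[0, 0, 0.61], [0, 0, 0.61], [0, 0, 0], [0, 0, 0], [0, 0, 0]])

```text
clock: 35.33
ee_pos: [0.6218, 0.2112, 0.1281]
tcp_rot: [-0.0, 0.999, 0.054, -0.004]
force: [-0.2, -0.5, -3.8]
width: 0.0629
grip_force: 50.8
```

Run:
```python
from h import *
plan(((.625,.212,.1),rot(6.1)),((.625,.212,.0278),rot(6.1)))
```

```text
at [0.622 0.211 0.128] t 35.33 yaw [ 0.994  0.107 -0.009] F [-0.193 -0.484 -3.829] w 0.06290497251213593
shift [ 0.347 -0.046  2.805] n 0.7 turn [-0.013  0.081  0.009] n 0.1
shift [ 0.   -0.    7.22] n 1.8 turn [0. 0. 0.] n 0.0
```

Call:
jog_arm(translation=[[0, 0, 3.5], [0, 0, 3], [0, 0, 2], [0, 0, 1], [0, 0, 0.4]], turn=[[0, 0, 0], [0, 0, 0], [0, 0, 0], [0, 0, 0], [0, 0, 0]])

```text
clock: 35.75
ee_pos: [0.6239, 0.2115, 0.0322]
tcp_rot: [-0.001, 0.999, 0.053, -0.001]
force: [0.1, 0.3, -2.4]
width: 0.0632
grip_force: 51.0
```

Call:
jog_arm(translation=[[0, 0, 0.1], [0, 0, 0], [0, 0, 0], [0, 0, 0], [0, 0, 0]], turn=[[0, 0, 0], [0, 0, 0], [0, 0, 0], [0, 0, 0], [0, 0, 0]])

```text
clock: 36.17
ee_pos: [0.6253, 0.2119, 0.0336]
tcp_rot: [-0.001, 0.999, 0.054, 0.001]
force: [-0.1, -0.2, -2.7]
width: 0.0632
grip_force: 51.0
```

Call:
jog_arm(translation=[[0, 0, 0.3], [0, 0, 0.2], [0, 0, 0.1], [0, 0, 0], [0, 0, 0]], turn=[[0, 0, 0], [0, 0, 0], [0, 0, 0], [0, 0, 0], [0, 0, 0]])

```text
clock: 36.58
ee_pos: [0.625, 0.2119, 0.0278]
tcp_rot: [-0.001, 0.999, 0.054, 0.001]
force: [-2.9, 0.2, 6.1]
width: 0.0631
grip_force: 51.9
```

Call:
jog_arm(translation=[[0, 0, 0.1], [0, 0, 0], [0, 0, 0], [0, 0, 0], [0, 0, 0]], turn=[[0, 0, 0], [0, 0, 0], [0, 0, 0], [0, 0, 0], [0, 0, 0]])

```text
clock: 37.0
ee_pos: [0.625, 0.2119, 0.0278]
tcp_rot: [-0.001, 0.999, 0.054, 0.001]
force: [-5.4, -1.4, 12.8]
width: 0.0632
grip_force: 52.6
```

Tub A is down; release it and fetch B.

Call:
jog_arm(translation=[[0, 0, 0], [0, 0, 0], [0, 0, 0], [0, 0, 0], [0, 0, -1.5]], turn=[[0, 0, 0], [0, 0, 0], [0, 0, 0], [0, 0, 0], [0, 0, 0]], claw=-1)

```text
clock: 37.42
ee_pos: [0.6227, 0.2113, 0.0373]
tcp_rot: [-0.001, 0.999, 0.054, -0.003]
force: [-0.1, -0.6, -1.2]
width: 0.0852
grip_force: 0.0
```

Call:
jog_arm(translation=[[0, 0, -3], [0, 0, -4], [0, 0, -4], [0, 0, -3], [0, 0, 0]], turn=[[0, 0, 0], [0, 0, 0], [0, 0, 0], [0, 0, 0], [0, 0, 0]])

```text
clock: 37.83
ee_pos: [0.628, 0.2122, 0.1885]
tcp_rot: [-0.002, 0.999, 0.054, 0.007]
force: [1.4, 0.0, 1.6]
width: 0.0852
grip_force: 0.0
```

Run:
```python
from h import *
grab('top','tp10');label('tp10',447,205)
plan(((.607,-.3355,.18),rot(-13.5)))
```

```text
tp10 [445.354 204.583] 127 [ 0.613 -0.333]
at [0.627 0.212 0.185] t 37.88 yaw [0.994 0.107 0.008] F [-0.525  0.208 -0.887] w 0.08523355444604654
shift [-7.819 54.216  0.247] n 13.7 turn [-0.043 -0.075  3.274] n 3.0
```

Call:
jog_arm(translation=[[-0.56, 3.87, 0], [-0.56, 3.87, 0], [-0.56, 3.87, 0], [-0.56, 3.87, 0], [-0.56, 3.87, 0]], turn=[[0, 0, 0], [0, 0, 0], [0, 0, 0], [0, 0, 0], [0, 0, 0]])

```text
clock: 38.3
ee_pos: [0.6165, 0.0145, 0.1783]
tcp_rot: [-0.001, 0.999, 0.054, -0.001]
force: [1.2, -0.2, -0.3]
width: 0.0855
grip_force: 0.0
```

Call:
jog_arm(translation=[[-0.56, 3.87, 0], [-0.56, 3.87, 0], [-0.56, 3.87, 0], [-0.56, 3.87, 0], [-0.56, 3.87, 0]], turn=[[0, 0, 0], [0, 0, 0], [0, 0, 0], [0, 0, 0], [0, 0, 0]])

```text
clock: 38.72
ee_pos: [0.6094, -0.181, 0.1779]
tcp_rot: [-0.002, 0.999, 0.054, -0.001]
force: [1.1, 0.1, 0.2]
width: 0.0856
grip_force: 0.0
```

Call:
jog_arm(translation=[[-0.56, 3.87, 0], [-0.56, 3.87, 0], [-0.56, 3.87, 0], [-0.56, 3.87, 0], [0, 0, 0]], turn=[[0, 0, 0], [0, 0, 0], [0, 0, 0], [0, 0, 0], [0, 0, 1.1]])

```text
clock: 39.13
ee_pos: [0.6024, -0.3432, 0.1765]
tcp_rot: [-0.0, 1.0, -0.006, -0.001]
force: [0.1, -0.9, 0.0]
width: 0.0856
grip_force: 0.0
```

Call:
jog_arm(translation=[[0, 0, 0], [0, 0, 0], [0, 0, 2], [0, 0, 2], [0, 0, 0]], turn=[[0, 0, 1.1], [0, 0, 1.07], [0, 0, 0], [0, 0, 0], [0, 0, 0]])

```text
clock: 39.55
ee_pos: [0.6022, -0.334, 0.1329]
tcp_rot: [-0.004, 0.993, -0.117, -0.005]
force: [-0.6, 0.6, -0.4]
width: 0.085
grip_force: 0.0
```

Run:
```python
from h import *
grab('top','tp11');label('tp11',447,205)
plan(((.607,-.3355,.1),rot(-13.5)),((.607,-.3355,.019),rot(-13.5)))
```

```text
tp11 [444.9   210.057] 70 [ 0.599 -0.331]
at [ 0.603 -0.334  0.135] t 39.6 yaw [ 0.972 -0.233 -0.008] F [-0.314  0.06  -0.111] w 0.08562901033423442
shift [0.441 0.028 3.526] n 0.9 turn [-0.048  0.073  0.003] n 0.1
shift [ 0.  -0.   8.1] n 2.0 turn [0. 0. 0.] n 0.0
```

Call:
jog_arm(translation=[[0.3, 0.03, 4], [0, 0, 3.5], [0, 0, 2], [0, 0, 1.2], [0, 0, 0.7]], turn=[[0, 0, 0], [0, 0, 0], [0, 0, 0], [0, 0, 0], [0, 0, 0]])

```text
clock: 40.02
ee_pos: [0.6072, -0.336, 0.0239]
tcp_rot: [-0.002, 0.993, -0.117, -0.001]
force: [-0.2, 0.9, -0.1]
width: 0.0852
grip_force: 0.0
```

Call:
jog_arm(translation=[[0, 0, 0.2], [0, 0, 0], [0, 0, 0], [0, 0, 0], [0, 0, 0]], turn=[[0, 0, 0], [0, 0, 0], [0, 0, 0], [0, 0, 0], [0, 0, 0]])

```text
clock: 40.43
ee_pos: [0.6082, -0.3367, 0.0247]
tcp_rot: [-0.001, 0.993, -0.117, 0.001]
force: [0.4, 0.5, 0.1]
width: 0.085
grip_force: 0.0
```

Call:
jog_arm(translation=[[0, 0, 0], [0, 0, 0], [0, 0, 0], [0, 0, 0], [0, 0, 0]], turn=[[0, 0, 0], [0, 0, 0], [0, 0, 0], [0, 0, 0], [0, 0, 0]], claw=1)

```text
clock: 40.85
ee_pos: [0.6079, -0.3364, 0.024]
tcp_rot: [-0.001, 0.993, -0.117, 0.0]
force: [-0.2, 1.4, 6.0]
width: 0.0632
grip_force: 51.8
```

Call:
jog_arm(translation=[[0, 0, -1], [0, 0, -3], [0, 0, -4], [0, 0, -4], [0, 0, -3]], turn=[[0, 0, 0], [0, 0, 0], [0, 0, 0], [0, 0, 0], [0, 0, 0]])

```text
clock: 41.27
ee_pos: [0.6078, -0.3369, 0.1765]
tcp_rot: [-0.001, 0.993, -0.117, 0.001]
force: [0.6, -0.2, -1.9]
width: 0.0633
grip_force: 51.0
```

Run:
```python
from h import *
plan(((.613,.325,.17),rot(6.1)))
```

```text
at [ 0.608 -0.337  0.177] t 41.27 yaw [ 0.972 -0.233  0.001] F [ 0.559 -0.217 -1.893] w 0.063272144658606
shift [-14.917 -64.484   0.713] n 16.5 turn [-0.01  -0.014 -3.263] n 3.0
```

Call:
jog_arm(translation=[[-0.88, -3.79, 0], [-0.88, -3.79, 0], [-0.88, -3.79, 0], [-0.88, -3.79, 0], [-0.88, -3.79, 0]], turn=[[0, 0, 0], [0, 0, 0], [0, 0, 0], [0, 0, 0], [0, 0, 0]])

```text
clock: 41.68
ee_pos: [0.6081, -0.1404, 0.1734]
tcp_rot: [-0.001, 0.993, -0.118, -0.001]
force: [0.6, 0.4, -2.7]
width: 0.0634
grip_force: 50.9
```

Call:
jog_arm(translation=[[-0.88, -3.79, 0], [-0.88, -3.79, 0], [-0.88, -3.79, 0], [-0.88, -3.79, 0], [-0.88, -3.79, 0]], turn=[[0, 0, 0], [0, 0, 0], [0, 0, 0], [0, 0, 0], [0, 0, 0]])

```text
clock: 42.1
ee_pos: [0.6096, 0.0543, 0.1739]
tcp_rot: [-0.001, 0.993, -0.117, -0.001]
force: [1.6, 0.5, -2.7]
width: 0.0632
grip_force: 50.9
```

Call:
jog_arm(translation=[[-0.88, -3.79, 0], [-0.88, -3.79, 0], [-0.88, -3.79, 0], [-0.88, -3.79, 0], [-0.88, -3.79, 0]], turn=[[0, 0, 0], [0, 0, 0], [0, 0, 0], [0, 0, 0], [0, 0, 0]])

```text
clock: 42.52
ee_pos: [0.611, 0.2487, 0.1743]
tcp_rot: [-0.001, 0.993, -0.117, -0.001]
force: [0.2, -0.3, -2.3]
width: 0.0633
grip_force: 50.9
```

Call:
jog_arm(translation=[[-0.88, -3.79, 0], [-0.88, -3.79, 0], [0, 0, 0], [0, 0, 0], [0, 0, 0]], turn=[[0, 0, 0], [0, 0, 0], [0, 0, -1.1], [0, 0, -1.1], [0, 0, -1.06]])

```text
clock: 42.93
ee_pos: [0.6114, 0.3257, 0.1738]
tcp_rot: [-0.001, 0.998, 0.057, -0.001]
force: [0.1, -0.3, -2.8]
width: 0.0631
grip_force: 51.2
```

Call:
jog_arm(translation=[[0, 0, 2], [0, 0, 2.5], [0, 0, 0], [0, 0, 0], [0, 0, 0]], turn=[[0, 0, 0], [0, 0, 0], [0, 0, 0], [0, 0, 0], [0, 0, 0]])

```text
clock: 43.35
ee_pos: [0.6126, 0.325, 0.1306]
tcp_rot: [-0.001, 0.999, 0.053, 0.0]
force: [-0.0, -0.3, -2.3]
width: 0.0634
grip_force: 51.2
```

Run:
```python
from h import *
plan(((.613,.325,.1),rot(6.1)),((.613,.325,.029),rot(6.1)))
```

```text
at [0.613 0.325 0.131] t 43.35 yaw [0.994 0.106 0.001] F [-0.034 -0.34  -2.281] w 0.06343310656722044
shift [0.033 0.012 3.064] n 0.8 turn [-0.023 -0.009 -0.004] n 0.0
shift [ 0.  -0.   7.1] n 1.8 turn [0. 0. 0.] n 0.0
```

Call:
jog_arm(translation=[[0, 0, 3.5], [0, 0, 3], [0, 0, 2], [0, 0, 1], [0, 0, 0.4]], turn=[[0, 0, 0], [0, 0, 0], [0, 0, 0], [0, 0, 0], [0, 0, 0]])

```text
clock: 43.77
ee_pos: [0.6122, 0.325, 0.0301]
tcp_rot: [-0.001, 0.999, 0.053, -0.0]
force: [-0.4, 0.3, -3.7]
width: 0.0633
grip_force: 51.3
```

Call:
jog_arm(translation=[[0, 0, 0.15], [0, 0, 0.1], [0, 0, 0], [0, 0, 0], [0, 0, 0]], turn=[[0, 0, 0], [0, 0, 0], [0, 0, 0], [0, 0, 0], [0, 0, 0]])

```text
clock: 44.18
ee_pos: [0.6129, 0.3254, 0.0295]
tcp_rot: [-0.001, 0.999, 0.053, 0.001]
force: [0.1, 0.2, -3.2]
width: 0.0633
grip_force: 51.3
```

Call:
jog_arm(translation=[[0, 0, 0.1], [0, 0, 0.1], [0, 0, 0], [0, 0, 0], [0, 0, 0]], turn=[[0, 0, 0], [0, 0, 0], [0, 0, 0], [0, 0, 0], [0, 0, 0]])

```text
clock: 44.6
ee_pos: [0.6129, 0.3254, 0.029]
tcp_rot: [-0.001, 0.999, 0.053, 0.001]
force: [-3.9, -1.6, 9.4]
width: 0.0634
grip_force: 52.9
```

Call:
jog_arm(translation=[[0, 0, 0], [0, 0, 0], [0, 0, 0], [0, 0, 0], [0, 0, -1.5]], turn=[[0, 0, 0], [0, 0, 0], [0, 0, 0], [0, 0, 0], [0, 0, 0]], claw=-1)

```text
clock: 45.02
ee_pos: [0.6104, 0.3243, 0.038]
tcp_rot: [-0.0, 0.999, 0.053, -0.003]
force: [-0.6, -0.1, 0.2]
width: 0.0853
grip_force: 0.0
```

Call:
jog_arm(translation=[[0, 0, -3], [0, 0, -4], [0, 0, -4], [0, 0, -4], [0, 3.5, -1]], turn=[[0, 0, 0], [0, 0, 0], [0, 0, 0], [0, 0, 0], [0, 0, 0]])

```text
clock: 45.43
ee_pos: [0.6173, 0.2958, 0.2089]
tcp_rot: [-0.004, 0.998, 0.056, 0.006]
force: [0.6, -0.2, 0.9]
width: 0.085
grip_force: 0.0
```

Call:
jog_arm(translation=[[-3, 3.8, 0], [-3, 3.8, 0], [-3, 3.8, 0], [0, 3.8, 0], [0, 3.8, 0]], turn=[[0, 0, 0], [0, 0, 0], [0, 0, 0], [0, 0, 0], [0, 0, 0]])

```text
clock: 45.85
ee_pos: [0.5559, 0.1075, 0.2012]
tcp_rot: [-0.001, 0.999, 0.054, 0.0]
force: [1.5, 0.2, -0.3]
width: 0.0855
grip_force: 0.0
```

Call:
jog_arm(translation=[[0, 3.8, 0], [0, 3.8, 0], [0, 3.8, 0], [0, 3.8, 0], [0, 0, 0]], turn=[[0, 0, 0], [0, 0, 0], [0, 0, 0], [0, 0, 0], [0, 0, 0]])

```text
clock: 46.27
ee_pos: [0.5741, -0.0491, 0.2002]
tcp_rot: [0.0, 0.999, 0.05, 0.0]
force: [0.2, -0.4, -0.9]
width: 0.0857
grip_force: 0.0
```

Run:
```python
from h import *
grab('scene','sc12');plan()
```

```text
at [ 0.574 -0.046  0.2  ] t 46.32 yaw [0.995 0.101 0.   ] F [-0.221  0.851  0.066] w 0.08528249759407089
```

View pics/sc12.png

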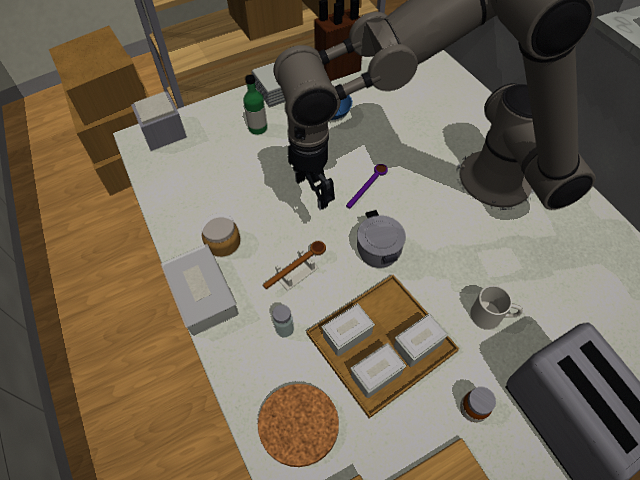

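The final picture shows all three tubs in the tray at (348,328), (420,338) and (377,368), the pot shut, the spoon on its rest and the other items in place. I'm handing in.

```bash
python3 -c "
from workcell import manip
print(manip.sign_off())"
```

```text
the job is handed in; nothing more can be done
None
```

I dipped the spoon and laid it back on its rest, shut the pot lid and pressed it down, pressed the lids of all three tubs home, stood the tubs in the tray, and handed the job in at about 46 s; the hand-in returned no verdict.

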